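# Close and cotter the moulding boxes

### The job

Make up the moulding boxes on the bench: set the loose cope down over the eye posts of the open drag until it sits flush on it, then take cotter pins from the compartmented tray and push one through the eye of every post of every box, well through so that the pin's tip stands out at least 10 mm beyond the post. Any pins will do and left-over ones may stay where they are; leave the other tools alone.

Things in the scene. Friction and masses are not known exactly. Their poses are not given: they have to be found in the camera images.
- cope: loose cope (top half box), aluminium frame 100 (x) x 110 (y) x 40 high, walls 8, 0.75 kg, no top or floor. Middle bar along y, 12 thick, z 14 to 40, 36 free either side. At y = +/-78 a bush 34 (x) x 40 (y), z 0 to 60, with an upright through slot 22 (x) x 28 (y). Symmetric. Origin: centre of underside, which stands on the bench.
- drag: drag (bottom half) of the one open box, fixed; aluminium frame like the cope's on a 112 x 180 x 12 board, rim 52 mm up; eye posts 16 (x) x 22 (y) at y = +/-78, tapered tops 140 up. Cope slots pass over posts with 3 mm play; home, the cope's origin is 52 above this. Origin: centre of board's underside; y along the box, x across it, away from the robot.
- tray: fixed wooden tray 116 (x) x 334 (y) x 30 mm high, walls and floor 6 thick, two partitions 26 high making three compartments 94, 122 and 94 mm wide in y. Origin: centre of its underside. The seven pins lie in them along the tray's x (2, 3 and 2), 29 to 38 mm apart.
- box_b: box already closed (cope fast on drag, one solid body), standing loose on the bench, 2.6 kg; sized as the drag with its cope home: frame top 92, bush tops 112, post tops 140 mm above the bench. May be absent. Origin: centre of its board's underside; y along the box, x across it, away from the robot.
- box_c: box already closed (cope fast on drag, one solid body), standing loose on the bench, 2.6 kg; sized as the drag with its cope home: frame top 92, bush tops 112, post tops 140 mm above the bench. May be absent. Origin: centre of its board's underside; y along the box, x across it, away from the robot.
- drag_eye0 (a point): centre of the round 11 mm hole in the steel eye post at the -y end of drag, 120 mm above the bench; the hole runs along the box's x, open both ends. Post 16 mm thick along x, 22 along y, top 20 mm above. The cope's bush around the post reaches 17 mm along x and 20 along y either way, its top (cope on) 8 mm below the hole's axis.
- drag_eye1 (a point): centre of the round 11 mm hole in the steel eye post at the +y end of drag, 120 mm above the bench; the hole runs along the box's x, open both ends. Post 16 mm thick along x, 22 along y, top 20 mm above. The cope's bush around the post reaches 17 mm along x and 20 along y either way, its top (cope on) 8 mm below the hole's axis.
- box_b_eye0 (a point): centre of the round 11 mm hole in the steel eye post at the -y end of box_b, 120 mm above the bench; the hole runs along the box's x, open both ends. Post 16 mm thick along x, 22 along y, top 20 mm above. The cope's bush around the post reaches 17 mm along x and 20 along y either way, its top (cope on) 8 mm below the hole's axis.
- box_b_eye1 (a point): centre of the round 11 mm hole in the steel eye post at the +y end of box_b, 120 mm above the bench; the hole runs along the box's x, open both ends. Post 16 mm thick along x, 22 along y, top 20 mm above. The cope's bush around the post reaches 17 mm along x and 20 along y either way, its top (cope on) 8 mm below the hole's axis.
- box_c_eye0 (a point): centre of the round 11 mm hole in the steel eye post at the -y end of box_c, 120 mm above the bench; the hole runs along the box's x, open both ends. Post 16 mm thick along x, 22 along y, top 20 mm above. The cope's bush around the post reaches 17 mm along x and 20 along y either way, its top (cope on) 8 mm below the hole's axis.
- box_c_eye1 (a point): centre of the round 11 mm hole in the steel eye post at the +y end of box_c, 120 mm above the bench; the hole runs along the box's x, open both ends. Post 16 mm thick along x, 22 along y, top 20 mm above. The cope's bush around the post reaches 17 mm along x and 20 along y either way, its top (cope on) 8 mm below the hole's axis.
- pin0: L-shaped steel cotter pin, round, 8 mm thick, 45 g: straight shank 90 mm long, at its tail a leg bent square. Origin mid-shank on its axis; +x runs to the free rounded tip (x = 45), tail bend at x = -41, leg along +y to y = 26. Lies flat, axis 4 mm above its support, tip pointing away from the robot. Starts in the tray.
- pin1: L-shaped steel cotter pin, round, 8 mm thick, 45 g: straight shank 90 mm long, at its tail a leg bent square. Origin mid-shank on its axis; +x runs to the free rounded tip (x = 45), tail bend at x = -41, leg along +y to y = 26. Lies flat, axis 4 mm above its support, tip pointing away from the robot. Starts in the tray.
- pin2: L-shaped steel cotter pin, round, 8 mm thick, 45 g: straight shank 90 mm long, at its tail a leg bent square. Origin mid-shank on its axis; +x runs to the free rounded tip (x = 45), tail bend at x = -41, leg along +y to y = 26. Lies flat, axis 4 mm above its support, tip pointing away from the robot. Starts in the tray.
- pin3: L-shaped steel cotter pin, round, 8 mm thick, 45 g: straight shank 90 mm long, at its tail a leg bent square. Origin mid-shank on its axis; +x runs to the free rounded tip (x = 45), tail bend at x = -41, leg along +y to y = 26. Lies flat, axis 4 mm above its support, tip pointing away from the robot. Starts in the tray.
- pin4: L-shaped steel cotter pin, round, 8 mm thick, 45 g: straight shank 90 mm long, at its tail a leg bent square. Origin mid-shank on its axis; +x runs to the free rounded tip (x = 45), tail bend at x = -41, leg along +y to y = 26. Lies flat, axis 4 mm above its support, tip pointing away from the robot. Starts in the tray.
- pin5: L-shaped steel cotter pin, round, 8 mm thick, 45 g: straight shank 90 mm long, at its tail a leg bent square. Origin mid-shank on its axis; +x runs to the free rounded tip (x = 45), tail bend at x = -41, leg along +y to y = 26. Lies flat, axis 4 mm above its support, tip pointing away from the robot. Starts in the tray.
- pin6: L-shaped steel cotter pin, round, 8 mm thick, 45 g: straight shank 90 mm long, at its tail a leg bent square. Origin mid-shank on its axis; +x runs to the free rounded tip (x = 45), tail bend at x = -41, leg along +y to y = 26. Lies flat, axis 4 mm above its support, tip pointing away from the robot. Starts in the tray.
- beater: bystander: wooden beater, a 64 mm round head and a handle, 200 mm long, lying on the bench along its x. Origin on the bench under its middle. Leave alone.
- runner_peg: bystander: brass runner peg standing on the bench, 34 mm wide, 50 mm tall. Origin at its foot. Leave alone.

How it is judged:
By the outcome, as a careful person would: the job done as asked, in the order asked, and still so for the second after the job is handed in, with the robot touching nothing.
Of box_b, box_c only 1 to 2 are there at a start; the rules pass over those that are not, and their reading is None.
At some moment in a run one of cope, pin0, pin1, pin2, pin3, pin4, pin5, pin6 may be knocked a few centimetres aside while the robot is not near it.
Once in a run the grip may slacken for a moment while it holds something.
It also fails if it takes over 210 s, if anything falls off the work surface, if the arm or the gripper's body presses on something with over 40 N, if the wrist force passes 120 N, or if a joint passes its speed limit or range.

### The arm

A 6-joint arm with a two-finger parallel gripper is mounted at the origin on the work surface. World frame = base frame: x ahead of the robot, y to its left, z up, the work surface at z = 0. Lengths are in m, angles in rad, forces in N, time in s.
With the tool pointing down it reaches from about 0.275 to 1 m from the base axis. Payload 8.4 kg.
Tool frame: the origin (TCP) lies on the centre line of the jaws, within the pads' length; the fingertips stand 17 mm ahead of it and the grasp point (between the pads) lies 2 mm behind it (bot.tcp_to_tips is the y of the fingertips in the tool frame, in m); y points along the fingers, z is the direction in which the jaws open and shut, and the axes are right-handed (so a half turn about y gives the same grasp; the last joint's range is limited). The gripper opens to 85 mm and grips with 20 to 120 N. Pads are 22 mm wide; open, the fingers measure 114 mm over their backs; the gripper's body (76 mm by 85 mm) begins 54 mm behind the grasp point. The pads swing forward as they close: fully open they stand 13 mm farther back than shut.
Start: joints at [1.101, 0.353, 1.633, -0, 1.155, -0.002], TCP at [0.282, 0.558, 0.248] pointing down, gripper open.
Joint ranges: [-2.63, 2.63], [-0.92, 2.1], [0.06, 2.66], [-1.3, 4.44], [0, 2.69], [-3.02, 3.02]. Speed limits (rad/s): [2.22, 2.22, 2.79, 3.14, 3.14, 3.14].

### API

Orientations are given as a unit quaternion [x, y, z, w].
In Python, from workcell import bot, hand, kinematics, get_obs, vision, hand_in gives the robot as it stands. The module is installed in compiled form; this text tells all that it offers. Calls block until the motion is done:
- bot.reach(position, orientation): joint-space move of the TCP to a pose.
- bot.servo_line(position, ori=None, velocity=0.15): straight line of the TCP; ori=None keeps the orientation; velocity is the mean speed in m/s.
- bot.goto_joints(angles): joint-space move.
- hand.move_gripper(opening, strength=None): finger opening in m; strength is the grip in N (None keeps the last); returns when the fingers have stopped.
- bot.dwell(seconds).
- kinematics.solve_ik(position, orientation): joint angles nearest the present ones, or None.
- get_obs(): the state.
- vision.read_camera(name): name is "scene" or "top"; returns a dict with "frame" (420x560x3 uint8, red, green, blue), "intrinsics" (3x3 intrinsics, pixels), "view" (4x4, takes a point from world to camera coordinates). Camera axes: x right, y down, z forward; pixel columns grow to the right and rows downward; lengths in m; the calibration is good to about 2 mm. A picture is of the moment at which its call begins. There is no depth.
A pose or a line that the arm cannot do raises bot.IKError and nothing moves.
- hand_in(): hands the job in, once; it reports no verdict.
The state is a dict: "time_s": time; "joint_pos": joint angles; "joint_vel": joint speeds; "joint_efforts": joint torques, N m; "position": TCP position; "orientation": TCP orientation; "wrist_force": force on the tool from outside, world axes, zero at the start; "ft_torque": the same for the moment, N m; "gripper_width": finger opening in m.
Only numpy, scipy, OpenCV 4.12 (cv2) and the standard library are available. Lean on these libraries where they do the work, as an engineer would, in place of code of your own. Each camera call takes 0.05 s, during which the arm holds its last target.

## Working session

There is one attempt and no reset: what is moved stays moved. The work goes in short steps, each a Python script; the robot and the scene stay as the last script left them, time stands still between calls to the robot, and variables do not carry over. Pictures are saved under pics/ and viewed, and the job is handed in when it is done.

```bash
mkdir -p pics
python3 - <<'E'
from workcell import bot, hand, kinematics, get_obs, vision
import cv2, numpy as np
o=get_obs(); print({k:np.round(v,3).tolist() for k,v in o.items()}, bot.tcp_to_tips)
for n in("scene","top"):
    c=vision.read_camera(n); cv2.imwrite(f"pics/{n}0.png",c["frame"][:,:,::-1]); print(n,np.round(c["intrinsics"],1).tolist(),np.round(c["view"],4).tolist())
E
```

```text
{'time_s': 0.0, 'joint_pos': [1.101, 0.354, 1.634, 0.0, 1.155, -0.002], 'joint_vel': [0.001, -0.0, -0.001, -0.001, -0.003, -0.0], 'joint_efforts': [0.003, -60.519, -34.208, 0.0, 0.009, 0.0], 'position': [0.282, 0.557, 0.248], 'orientation': [0.688, -0.164, 0.164, -0.687], 'wrist_force': [-1.236, -0.126, -0.118], 'ft_torque': [-0.015, 0.023, 0.065], 'gripper_width': 0.086} 0.017
scene [[461.6, 0.0, 281.3], [0.0, 461.6, 195.8], [0.0, 0.0, 1.0]] [[0.7806, 0.6249, -0.009, -0.3949], [0.378, -0.4836, -0.7895, -0.1085], [-0.4977, 0.6129, -0.6137, 1.3432], [0.0, 0.0, 0.0, 1.0]]
top [[514.8, 0.0, 281.7], [0.0, 514.8, 211.9], [0.0, 0.0, 1.0]] [[0.003, -0.9999, -0.0107, 0.0095], [-0.9949, -0.0019, -0.1012, 0.5169], [0.1012, 0.0109, -0.9948, 1.1452], [0.0, 0.0, 0.0, 1.0]]
```

View pics/scene0.png

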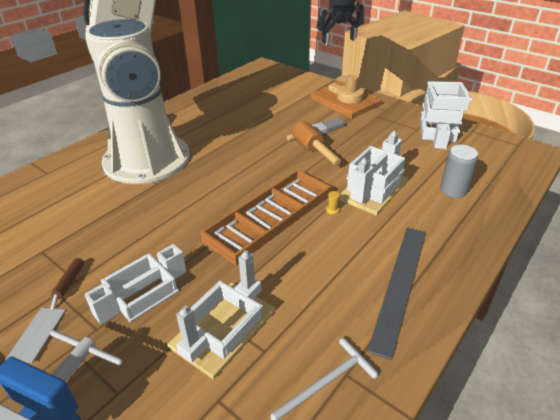

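View pics/top0.png

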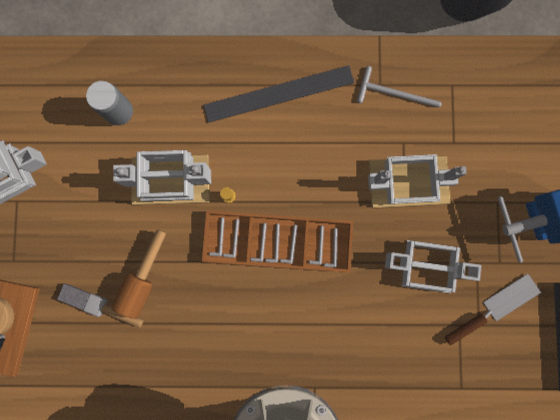

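Run:
```python
import cv2, numpy as np
s=cv2.imread("pics/scene0.png"); t=cv2.imread("pics/top0.png")
def z(im,x0,y0,x1,y1,k): return cv2.resize(im[y0:y1,x0:x1],None,fx=k,fy=k,interpolation=cv2.INTER_CUBIC)
cv2.imwrite("pics/z1.png",z(s,330,70,530,220,4)); cv2.imwrite("pics/z2.png",z(t,0,120,220,220,3.6)); cv2.imwrite("pics/z3.png",z(t,355,140,500,310,3.5));cv2.imwrite("pics/z4.png",z(t,195,205,360,275,4.8))
```

```text
(no output)
```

View pics/z1.png

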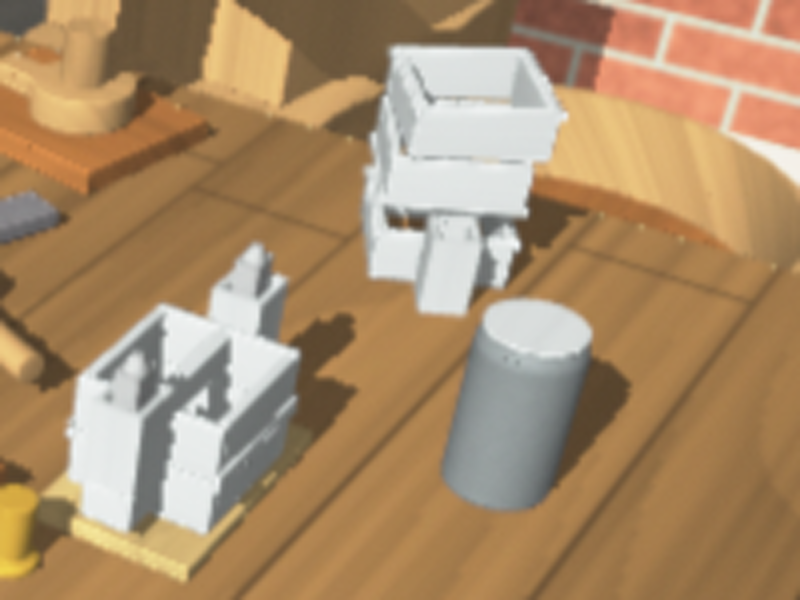

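View pics/z2.png

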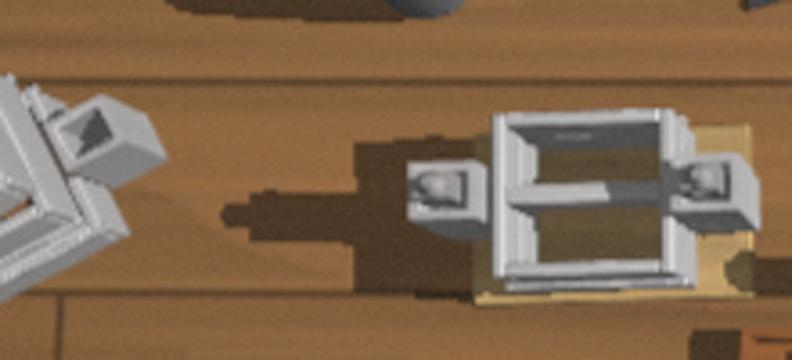

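View pics/z3.png

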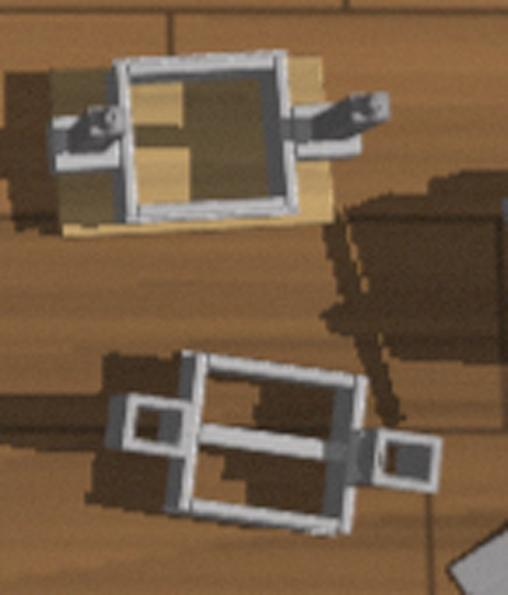

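View pics/z4.png

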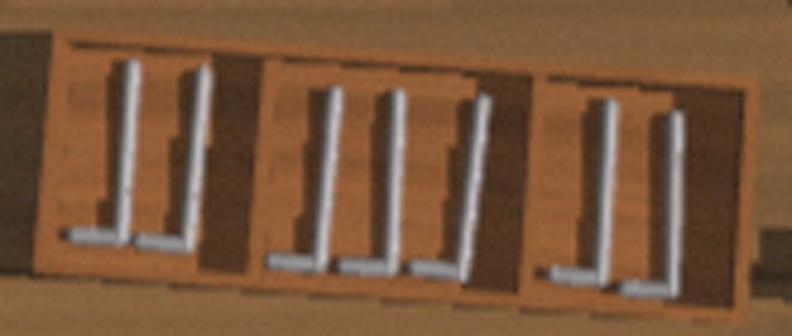

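```bash
cat > h.py <<'E'
import cv2, numpy as np
from workcell import bot, hand, kinematics, get_obs, vision
from scipy.spatial.transform import Rotation as Rn
def cam(n):
    c=vision.read_camera(n); return c["frame"][:,:,::-1].copy(),c["intrinsics"],c["view"]
def ray(uv,K,V):
    uv=np.atleast_2d(np.asarray(uv,float)); d=np.c_[uv,np.ones(len(uv))]@np.linalg.inv(K).T
    R=V[:3,:3]; return -R.T@V[:3,3], d@R
def onz(uv,z,K,V):
    C,d=ray(uv,K,V); return C+d*((z-C[2])/d[:,2])[:,None]
def proj(P,K,V):
    P=np.atleast_2d(P); q=P@V[:3,:3].T+V[:3,3]; q=q@K.T; return q[:,:2]/q[:,2:]
def tri(l):  # list of (uv,K,V)
    A=np.zeros((3,3)); b=np.zeros(3)
    for uv,K,V in l:
        C,d=ray(uv,K,V); d=d[0]/np.linalg.norm(d[0]); M=np.eye(3)-np.outer(d,d); A+=M; b+=M@C
    return np.linalg.solve(A,b)
def save(n,im,box=None,k=1):
    if box: x0,y0,x1,y1=box; im=cv2.resize(im[y0:y1,x0:x1],None,fx=k,fy=k,interpolation=cv2.INTER_CUBIC)
    cv2.imwrite(f"pics/{n}.png",im)
def quat(jaw):  # tool down, jaw opening direction at world angle jaw (rad)
    z=np.array([np.cos(jaw),np.sin(jaw),0]); y=np.array([0,0,-1.]); x=np.cross(y,z)
    return Rn.from_matrix(np.c_[x,y,z]).as_quat()
def grey(im): 
    hsv=cv2.cvtColor(im,cv2.COLOR_BGR2HSV); return hsv[:,:,1],hsv[:,:,2]
E
python3 - <<'E'
from h import *
im,K,V=cam("top"); np.savez("top.npz",im=im,K=K,V=V)
i2,K2,V2=cam("scene"); np.savez("scene.npz",im=i2,K=K2,V=V2)
print(-V[:3,:3].T@V[:3,3], -V2[:3,:3].T@V2[:3,3])
s,v=grey(im)
for b,n in (((355,140,500,310),"a"),((195,205,360,275),"b"),((110,140,220,215),"c")):
    x0,y0,x1,y1=b; m=s[y0:y1,x0:x1]<60
    print(n,np.histogram(v[y0:y1,x0:x1][m],bins=range(0,261,20))[0])
# pins
x0,y0,x1,y1=195,205,360,275
m=((s<60)&(v>110)).astype(np.uint8); m[:y0]=0;m[y1:]=0;m[:,:x0]=0;m[:,x1:]=0
n,l,st,ce=cv2.connectedComponentsWithStats(m)
for i in range(1,n):
    if st[i,4]<20: continue
    ys,xs=np.where(l==i); P=onz(np.c_[xs,ys],0.012,K,V)[:,:2]
    print(st[i],P.min(0).round(4),P.max(0).round(4))
E
```

```text
[ 0.39839989 -0.00199009  1.19164131] [ 1.01775351 -0.62895223  0.73519194]
a [  0   0   0 931 675 211 330 644 828 553  33   0   0]
b [  0   0   0  96 116 143 197 225 199 195   0   0   0]
c [  0   0   0 119 737 208 208 368 515 655 104   1   0]
[210 217  14  39 130] [0.4191 0.1459] [0.5064 0.1749]
[223 219  17  39 135] [0.4146 0.1092] [0.5018 0.145 ]
[251 223  15  39 122] [0.4057 0.0492] [0.4927 0.0809]
[266 224  14  38 120] [0.4058 0.0171] [0.4905 0.0466]
[281 225  16  39 142] [ 0.4014 -0.0219] [0.4883 0.0123]
[310 226  14  39 120] [ 0.3993 -0.0838] [ 0.4861 -0.0538]
[325 228  13  39 128] [ 0.3948 -0.1159] [ 0.4816 -0.0879]
```

```bash
cat >> h.py <<'E'
def pins(im,K,V,box=(195,205,360,275),thr=100):
    s,v=grey(im); x0,y0,x1,y1=box
    m=np.zeros(s.shape,np.uint8); m[y0:y1,x0:x1]=((s<70)&(v>thr))[y0:y1,x0:x1]
    n,l,st,ce=cv2.connectedComponentsWithStats(m); out=[]
    for i in range(1,n):
        if st[i,4]<60: continue
        ys,xs=np.where(l==i); P=onz(np.c_[xs,ys],0.012,K,V)[:,:2]
        lo=P[:,0].min(); S=P[P[:,0]>lo+0.016].astype(np.float32)
        vx,vy,cx,cy=cv2.fitLine(S,cv2.DIST_L2,0,.01,.01).ravel(); a=np.arctan(vy/vx); d=np.array([np.cos(a),np.sin(a)])
        t=(P-[cx,cy])@d; q=(S-[cx,cy])@d
        o=np.array([cx,cy])+d*(q.max()+0.001-0.045)
        out.append((o,a,t.max()-t.min(),st[i,4]))
    return out
E
python3 - <<'E'
from h import *
D=np.load("top.npz"); im,K,V=D["im"],D["K"],D["V"]
for o,a,L,n in pins(im,K,V): print(o.round(4),round(np.degrees(a),1),round(L,4),n)
s,v=grey(im)
m=((s<60)&(v>150)).astype(np.uint8)*255
save("m1",cv2.merge([m,m,m]),(100,130,500,310),2)
o=im.copy()
save("bx",im,(110,140,220,215),7); save("dr",im,(360,145,480,215),6); save("co",im,(375,230,490,300),6.5)
D=np.load("scene.npz"); im=D["im"]
save("sbx",im,(335,120,415,215),6); save("sdr",im,(160,240,280,375),4.4); save("sco",im,(80,240,195,325),6.5)
E
```

```text
[0.462  0.1323] -1.4 0.0912 297
[0.449  0.0539] -5.3 0.0885 141
[0.4465 0.0215] -2.4 0.087 133
[ 0.4447 -0.0157] -6.8 0.0876 158
[ 0.4423 -0.0793] -3.6 0.0874 135
[ 0.4376 -0.112 ] -2.6 0.0879 154
```

View pics/m1.png

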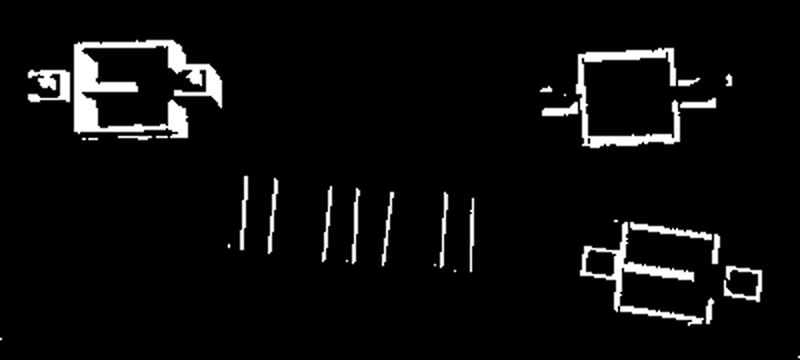

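View pics/bx.png

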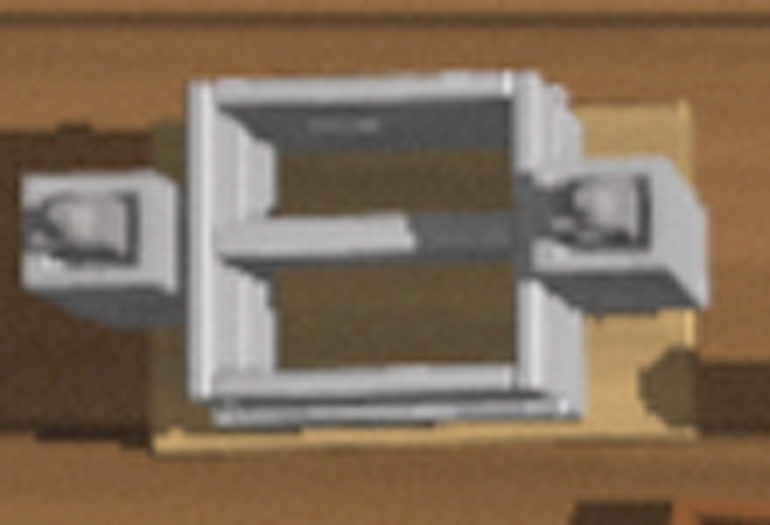

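View pics/dr.png

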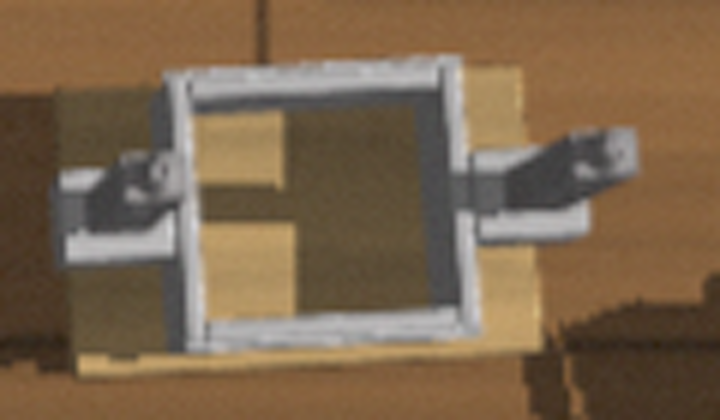

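View pics/sbx.png

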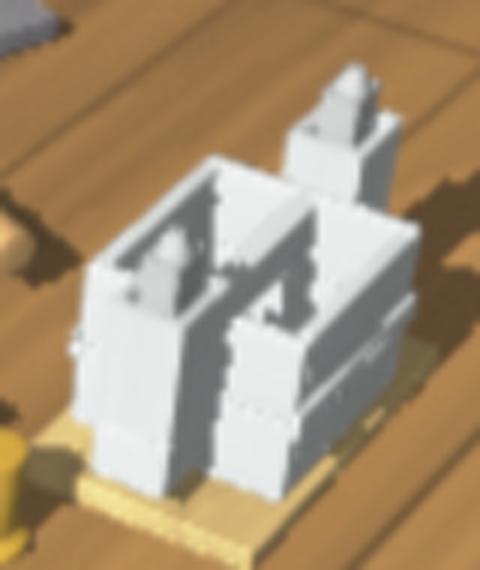

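View pics/sdr.png

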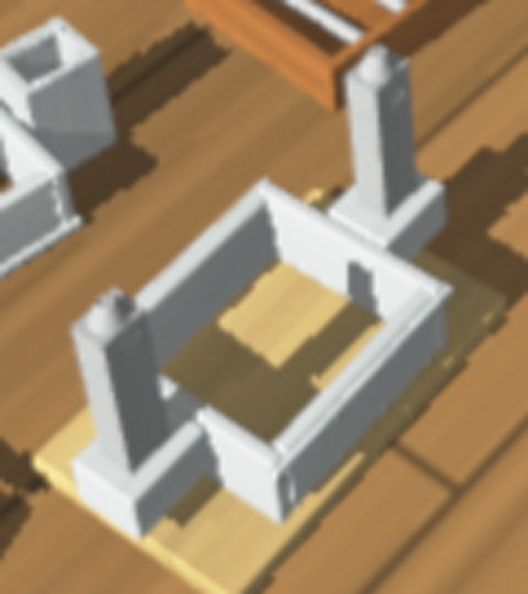

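View pics/co.png

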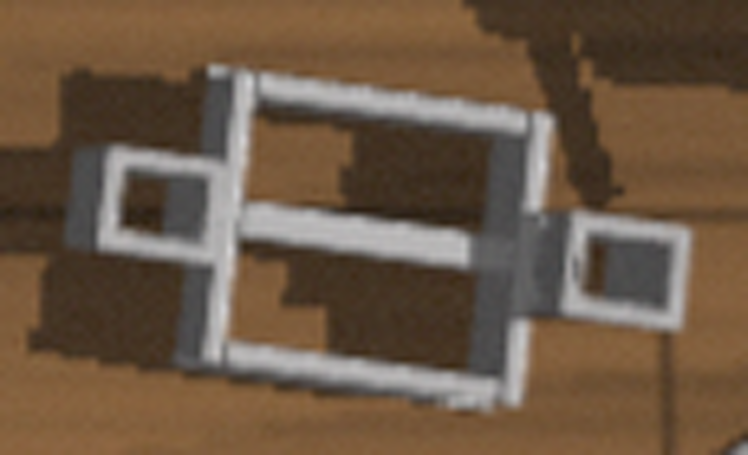

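Run:
```python
from h import *
D=np.load("top.npz"); im,K,V=D["im"],D["K"],D["V"]
lsd=cv2.createLineSegmentDetector()
for nm,(x0,y0,x1,y1),z in (("cope",(375,230,490,300),.04),("drag",(360,145,480,215),.052),("box",(110,140,220,215),.092)):
    g=cv2.cvtColor(im[y0:y1,x0:x1],cv2.COLOR_BGR2GRAY); k=4
    G=cv2.resize(g,None,fx=k,fy=k,interpolation=cv2.INTER_CUBIC)
    L=lsd.detect(G)[0][:,0]
    vis=cv2.cvtColor(G,cv2.COLOR_GRAY2BGR); vis=cv2.resize(vis,None,fx=1.6,fy=1.6)
    print(nm)
    j=0
    for s in L:
        if np.hypot(s[2]-s[0],s[3]-s[1])<55: continue
        uv=(s.reshape(2,2)+.5)/k-.5+[x0,y0]; P=onz(uv,z,K,V)[:,:2]
        print(j,uv.round(1).ravel().tolist(),P.round(4).ravel().tolist())
        a,b=(s.reshape(2,2)*1.6).astype(int); cv2.line(vis,a.tolist(),b.tolist(),(0,0,255),1); cv2.putText(vis,str(j),((a+b)//2).tolist(),0,.5,(0,200,0),1); j+=1
    save("lsd_"+nm,vis)
```

```text
cope
0 [448.3, 265.4, 412.3, 260.6] [0.3971, -0.3591, 0.4075, -0.2797]
1 [451.8, 287.9, 409.8, 282.1] [0.3476, -0.3653, 0.3601, -0.2731]
2 [462.5, 261.7, 460.7, 277.1] [0.4053, -0.3909, 0.3715, -0.3857]
3 [391.1, 252.7, 389.4, 267.3] [0.4248, -0.2331, 0.3924, -0.2287]
4 [409.3, 254.4, 390.9, 251.7] [0.4212, -0.2734, 0.427, -0.2327]
5 [458.0, 260.8, 460.2, 247.2] [0.4072, -0.3809, 0.4374, -0.3867]
6 [481.6, 264.4, 462.8, 262.0] [0.3994, -0.4328, 0.4047, -0.3915]
7 [411.3, 265.7, 448.2, 271.0] [0.3962, -0.2772, 0.3848, -0.3586]
8 [411.7, 261.1, 413.8, 242.0] [0.4063, -0.2784, 0.4487, -0.284]
9 [389.8, 267.8, 407.5, 270.2] [0.3913, -0.2296, 0.3862, -0.2686]
10 [408.6, 284.5, 410.9, 269.6] [0.3547, -0.2703, 0.3875, -0.2762]
11 [414.4, 244.4, 455.5, 250.1] [0.4434, -0.2853, 0.431, -0.376]
12 [447.6, 245.4, 413.8, 240.6] [0.4413, -0.3589, 0.4518, -0.284]
13 [461.7, 277.7, 479.2, 280.4] [0.37, -0.3879, 0.3642, -0.4263]
14 [423.5, 287.8, 442.9, 290.0] [0.3477, -0.303, 0.3431, -0.3457]
15 [479.4, 280.1, 480.9, 265.3] [0.3651, -0.4268, 0.3974, -0.4311]
16 [486.3, 242.7, 469.2, 242.7] [0.4476, 
[... 1464 characters left out ...]
, 176.2, 168.5, 175.4] [0.5875, 0.3162, 0.5895, 0.2558]
12 [192.0, 199.9, 153.2, 201.1] [0.5359, 0.2038, 0.5332, 0.2875]
13 [186.3, 178.2, 204.5, 177.9] [0.5832, 0.217, 0.584, 0.1776]
14 [152.0, 201.5, 136.0, 201.7] [0.5323, 0.2902, 0.5318, 0.3247]
15 [114.4, 180.7, 132.6, 180.0] [0.5776, 0.3731, 0.5793, 0.3336]
16 [210.7, 182.9, 210.4, 169.2] [0.573, 0.1639, 0.6032, 0.1651]
17 [132.3, 204.0, 208.2, 201.4] [0.5269, 0.3327, 0.5327, 0.1687]
18 [139.6, 174.5, 139.8, 156.3] [0.5914, 0.3187, 0.6313, 0.3196]
19 [205.7, 154.6, 191.3, 154.9] [0.6353, 0.1758, 0.6347, 0.2072]
20 [109.8, 141.2, 219.2, 141.3] [0.6649, 0.3864, 0.6647, 0.147]
21 [219.2, 143.6, 199.5, 143.5] [0.6597, 0.147, 0.6599, 0.1899]
```

View pics/lsd_cope.png

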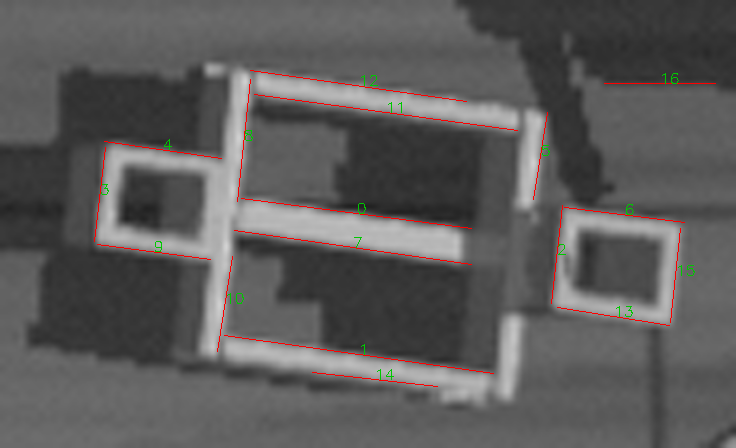

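View pics/lsd_drag.png

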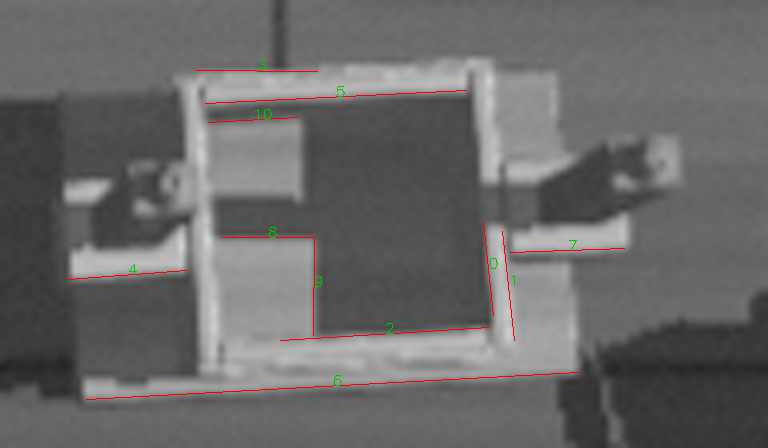

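View pics/lsd_box.png

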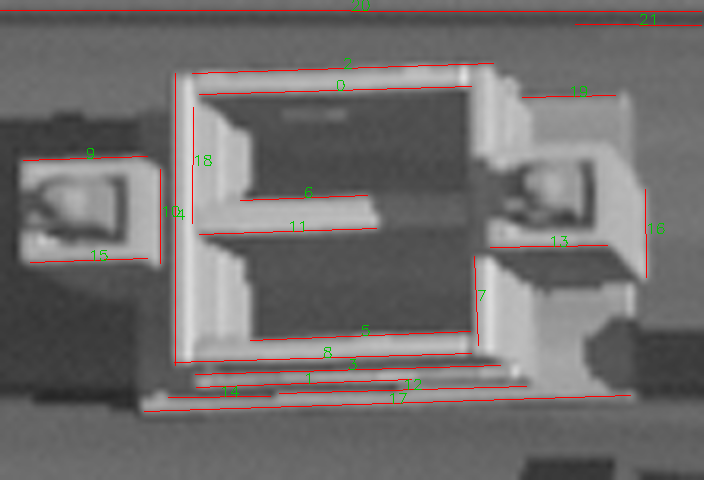

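```bash
cat >> h.py <<'E'
from scipy.optimize import least_squares
lsd=cv2.createLineSegmentDetector()
def segs(im,box,mn=14,k=4):
    x0,y0,x1,y1=box; g=cv2.cvtColor(im[y0:y1,x0:x1],cv2.COLOR_BGR2GRAY)
    L=lsd.detect(cv2.resize(g,None,fx=k,fy=k,interpolation=cv2.INTER_CUBIC))[0][:,0].reshape(-1,2,2)
    L=(L+.5)/k-.5+[x0,y0]; return [s for s in L if np.hypot(*(s[1]-s[0]))>mn]
def fitpose(items,K,V,g):  # items: (seg uv 2x2, z, axis, value)
    def f(p):
        c,s=np.cos(p[2]),np.sin(p[2]); r=[]
        for uv,z,ax,val in items:
            d=onz(uv,z,K,V)[:,:2]-p[:2]; q=d@np.array([[c,-s],[s,c]]); r+=list(q[:,ax]-val)
        return np.array(r)*1000
    R=least_squares(f,g,loss="soft_l1",f_scale=1,x_scale=[.01,.01,.1]); return R.x,f(R.x)
E
cat > m.py <<'E'
from h import *
D=np.load("top.npz"); im,K,V=D["im"],D["K"],D["V"]
A=lambda *a:np.array(a).reshape(2,2)
cope=[(A(448.3, 265.4, 412.3, 260.6),.04,0,.006),(A(411.3, 265.7, 448.2, 271.0),.04,0,-.006),(A(451.8, 287.9, 409.8, 282.1),.04,0,-.042),
(A(414.4, 244.4, 455.5, 250.1),.04,0,.042),(A(447.6, 245.4, 413.8, 240.6),.04,0,.05),
(A(462.5, 261.7, 460.7, 277.1),.06,1,-.058),(A(479.4, 280.1, 480.9, 265.3),.06,1,-.098),(A(391.1, 252.7, 389.4, 267.3),.06,1,.098),
(A(458.0, 260.8, 460.2, 247.2),.04,1,-.055),(A(411.7, 261.1, 413.8, 242.0),.04,1,.047),(A(408.6, 284.5, 410.9, 269.6),.04,1,.047),
(A(409.3, 254.4, 390.9, 251.7),.06,0,.017),(A(481.6, 264.4, 462.8, 262.0),.06,0,.017),(A(389.8, 267.8, 407.5, 270.2),.06,0,-.017),(A(461.7, 277.7, 479.2, 280.4),.06,0,-.017)]
drag=[(A(391.7, 160.8, 432.6, 158.8),.052,0,.042),(A(436.0, 195.8, 403.5, 197.8),.052,0,-.042),(A(435.2, 179.4, 436.7, 193.9),.052,1,-.047),(A(440.1, 197.9, 438.2, 180.8),.052,1,-.055)]
box=[(A(186.7, 149.6, 139.8, 151.1),.092,0,.05),(A(140.7, 154.4, 183.2, 153.1),.092,0,.042),(A(136.9, 196.3, 183.2, 194.8),.092,0,-.05),(A(183.2, 191.5, 148.8, 192.8),.092,0,-.042),
(A(137.1, 151.0, 137.0, 196.7),.092,1,.055),(A(139.6, 174.5, 139.8, 156.3),.092,1,.047),(A(183.8, 179.7, 184.5, 193.6),.092,1,-.047),
(A(167.0, 170.1, 147.3, 170.9),.092,0,.006),(A(140.7, 176.2, 168.5, 175.4),.092,0,-.006),
(A(132.6, 164.1, 113.2, 164.6),.112,0,.017),(A(114.4, 180.7, 132.6, 180.0),.112,0,-.017),(A(134.7, 180.7, 134.6, 166.0),.112,1,.058),(A(186.3, 178.2, 204.5, 177.9),.112,0,-.017)]
P={}
for n,it,g in (("cope",cope,[.39,-.32,-.13]),("drag",drag,[.585,-.28,.05]),("box",box,[.59,.27,.03])):
    p,r=fitpose(it,K,V,g); P[n]=p; print(n,p.round(4),np.degrees(p[2]).round(2),r.round(1).tolist())
np.savez("pose.npz",**P)
E
python3 m.py
python3 - <<'E'
from h import *
D=np.load("top.npz"); im,K,V=D["im"],D["K"],D["V"]; P=np.load("pose.npz")
D2=np.load("scene.npz"); im2,K2,V2=D2["im"],D2["K"],D2["V"]
def body(p,x,y,z): c,s=np.cos(p[2]),np.sin(p[2]); return [p[0]+c*x-s*y,p[1]+s*x+c*y,z]
def W(p,pts): return [body(p,*q) for q in pts]
k=5
def draw(I,K,V,bx,name):
    x0,y0,x1,y1=bx; v=cv2.resize(I[y0:y1,x0:x1],None,fx=k,fy=k,interpolation=cv2.INTER_CUBIC)
    def poly(P): 
        q=((proj(P,K,V)-[x0,y0]+.5)*k-.5).round().astype(int); cv2.polylines(v,[q],True,(0,0,255),1)
    for n,zt,zb in (("cope",.04,.06),("drag",.052,None),("box",.092,.112)):
        p=P[n]
        poly(W(p,[(.05,.055,zt),(.05,-.055,zt),(-.05,-.055,zt),(-.05,.055,zt)]))
        for s in (1,-1):
            if zb: poly(W(p,[(.017,s*.078+.02,zb),(.017,s*.078-.02,zb),(-.017,s*.078-.02,zb),(-.017,s*.078+.02,zb)]))
            if n!="cope":
                for sx in (-.008,.008):
                    for sy in (-.011,.011): poly(W(p,[(sx,s*.078+sy,.112 if zb else .03),(sx,s*.078+sy,.13)]))
    cv2.imwrite(f"pics/{name}.png",v)
draw(im,K,V,(360,145,490,255),"ov1");draw(im,K,V,(110,140,220,215),"ov2");draw(im2,K2,V2,(160,240,280,350),"ov3");draw(im2,K2,V2,(335,120,415,215),"ov4")
E
```

```text
cope [ 0.3956 -0.3242 -0.1372] -7.86 [0.2, -0.4, 0.1, -0.1, 0.1, -0.2, -0.0, 0.1, 0.0, 0.2, 0.1, 0.4, -0.3, -0.3, 0.2, 0.1, 0.5, -1.2, -0.1, 0.1, 0.7, -0.5, 0.3, 0.5, 0.6, 0.1, -0.6, -0.4, -0.0, -0.5]
drag [ 0.5903 -0.2843  0.0565] 3.24 [0.4, -0.1, 0.1, -0.4, -0.4, -1.0, 0.3, 1.2]
box [0.5949 0.2693 0.0327] 1.87 [-0.3, -0.3, 0.3, 0.2, 0.5, 0.6, -0.2, -0.7, -0.1, 0.2, 2.5, 2.0, 0.6, -0.6, -0.2, -0.6, 0.2, 0.1, 0.3, 0.5, -0.3, -0.1, -3.7, -3.5, 0.2, -0.4]
```

View pics/ov1.png

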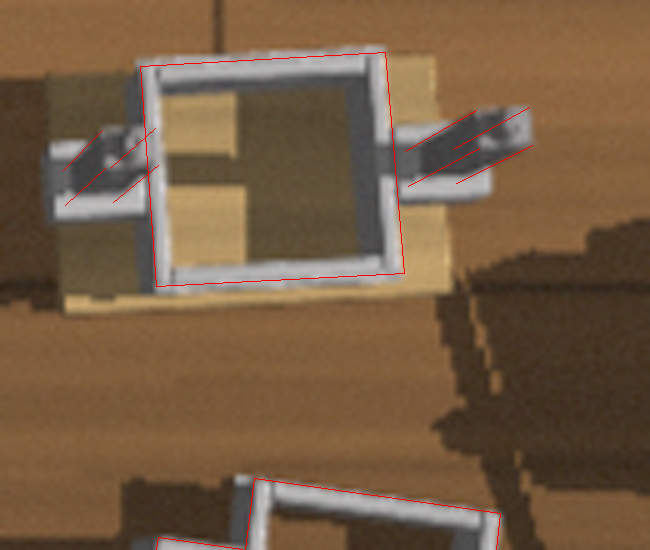

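View pics/ov3.png

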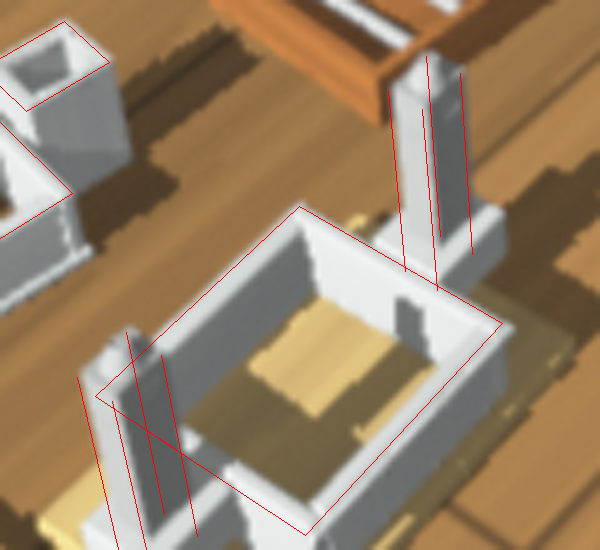

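View pics/ov4.png

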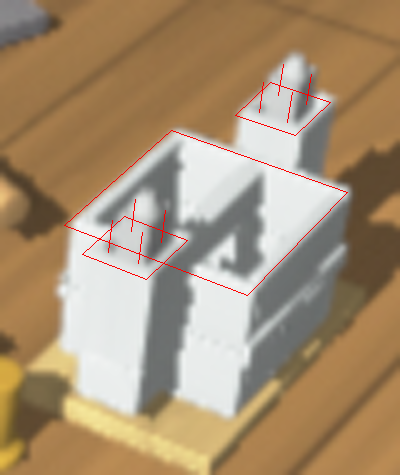

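View pics/ov2.png

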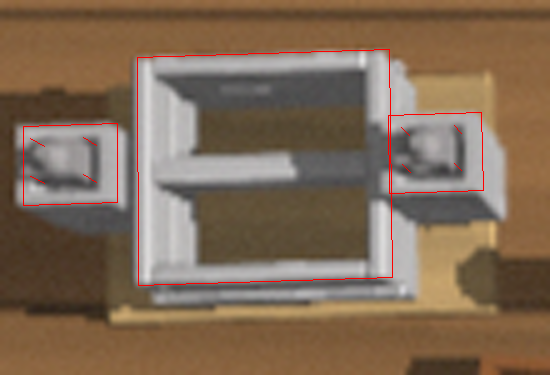

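```bash
cat >> h.py <<'E'
def best(p,jaw):
    c=[]; q0=np.array(get_obs()["joint_pos"])
    for j in (jaw,jaw+np.pi):
        s=kinematics.solve_ik(p,quat(j))
        if s is not None: c.append((abs(s[5]),np.abs(np.array(s)-q0).max(),j,s))
    return sorted(c,key=lambda t:t[0])[0] if c else None
def st():
    o=get_obs(); print("t %.1f"%o["time_s"],"pos",np.round(o["position"],4),"F",np.round(o["wrist_force"],1),"w",round(float(o["gripper_width"]),4)); return o
E
python3 - <<'E'
from h import *
for n,p,j in (("cope",[.3956,-.3242,.03],-.137),("drag",[.59,-.284,.15],.0565),("pin",[.42,.14,.0255],np.pi/2),("pinr",[.42,-.112,.0255],np.pi/2),("eye",[.55,.35,.13],np.pi/2),("eyer",[.55,-.36,.13],np.pi/2)):
    b=best(p,j); print(n,[ (round(b[2],2),np.round(b[3],2).tolist()) if b else None])
E
```

```text
cope [(-0.14, [-0.69, 0.5, 2.02, -0.0, 0.62, -0.55])]
drag [(0.06, [-0.45, 0.5, 1.65, -0.0, 1.0, -0.51])]
pin [(1.57, [0.32, 0.44, 2.17, -0.0, 0.53, -1.25])]
pinr [(4.71, [-0.26, 0.44, 2.19, -0.0, 0.52, 1.31])]
eye [(1.57, [0.56, 0.52, 1.67, -0.0, 0.96, -1.01])]
eyer [(4.71, [-0.58, 0.52, 1.65, -0.0, 0.96, 0.99])]
```

Run:
```python
from h import *
j=-.1372; q=quat(j)
bot.reach([.3956,-.3242,.20],q); hand.move_gripper(.040,100); st()
im,K,V=cam("top"); save("c1",im,(340,140,500,320),3.3)
bot.servo_line([.3956,-.3242,.08],velocity=.12); st()
```

```text
t 3.8 pos [ 0.3956 -0.3242  0.2   ] F [-0.1 -0.8 -0.9] w 0.0396
t 5.0 pos [ 0.396  -0.3245  0.0806] F [-0.4  0.3  0.1] w 0.0403
```

View pics/c1.png

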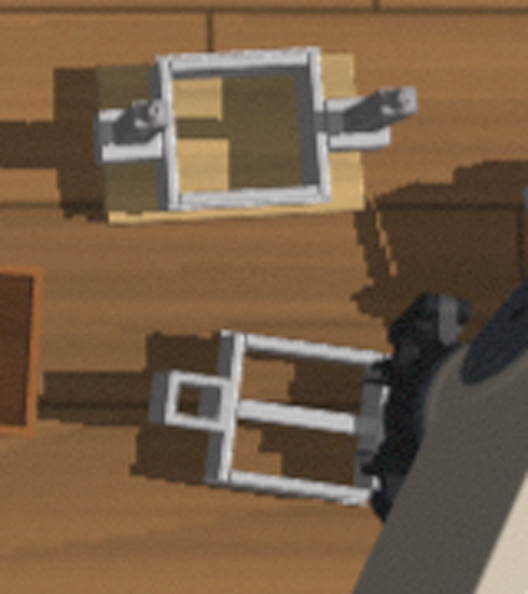

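Run:
```python
from h import *
q=quat(-.1372)
bot.servo_line([.3956,-.3242,.030],q,velocity=.06); o=st()
if abs(o["wrist_force"][2])<15:
    hand.move_gripper(.0,100); st()
    bot.servo_line([.3956,-.3242,.12],q,velocity=.08); st()
    im,K,V=cam("top"); np.savez("top2.npz",im=im,K=K,V=V); save("c2",im,(340,140,500,320),3.3)
    im,K,V=cam("scene"); save("c2s",im,(60,180,290,370),3.1)
```

```text
t 6.0 pos [ 0.3957 -0.3243  0.0302] F [ 0.7  0.7 -0.2] w 0.0401
t 6.4 pos [ 0.3959 -0.3244  0.0306] F [-0.2  1.4  5.5] w 0.0102
t 7.7 pos [ 0.3953 -0.3239  0.1195] F [ 0.2 -0.1 -8.7] w 0.0102
```

View pics/c2.png

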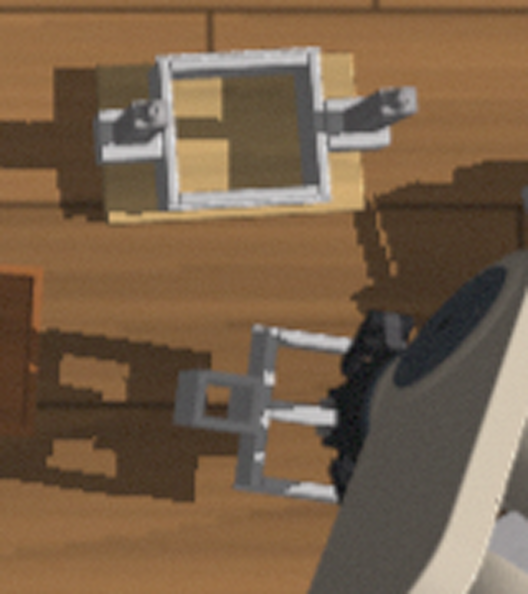

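View pics/c2s.png

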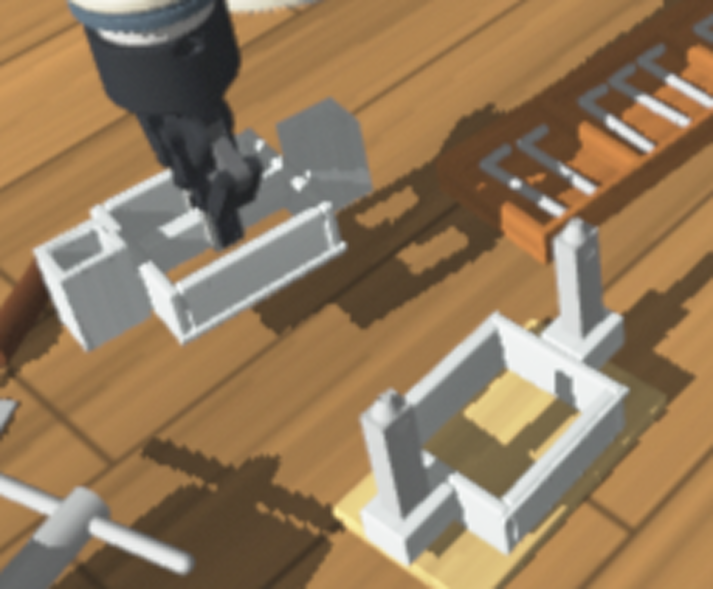

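Run:
```python
from h import *
bot.servo_line([.3956,-.3242,.20],velocity=.12)
bot.servo_line([.5903,-.2843,.20],quat(.0565),velocity=.12); st()
bot.servo_line([.5903,-.2843,.18],quat(.0565),velocity=.08); bot.dwell(.3);st()
im,K,V=cam("top"); np.savez("top3.npz",im=im,K=K,V=V); save("d1",im,(340,100,500,260),3.6)
im,K,V=cam("scene"); np.savez("sc3.npz",im=im,K=K,V=V); save("d1s",im,(130,160,310,360),3)
```

```text
t 10.4 pos [ 0.5897 -0.2845  0.2   ] F [-1.2  0.5 -7.9] w 0.0101
t 11.1 pos [ 0.5905 -0.2844  0.1804] F [ 0.3  0.4 -7.6] w 0.0101
```

View pics/d1.png

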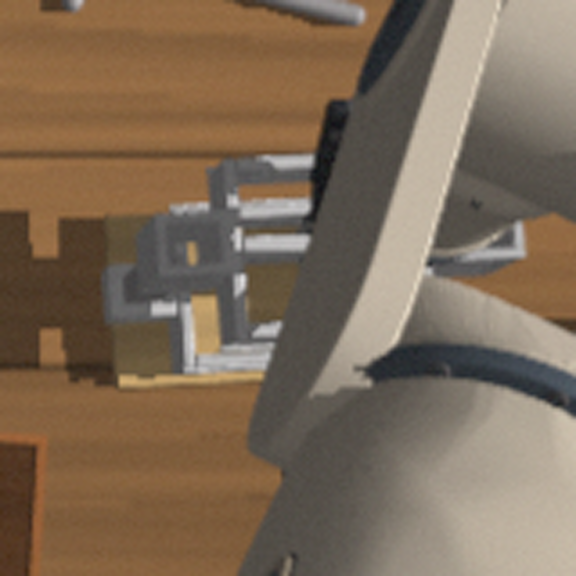

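View pics/d1s.png

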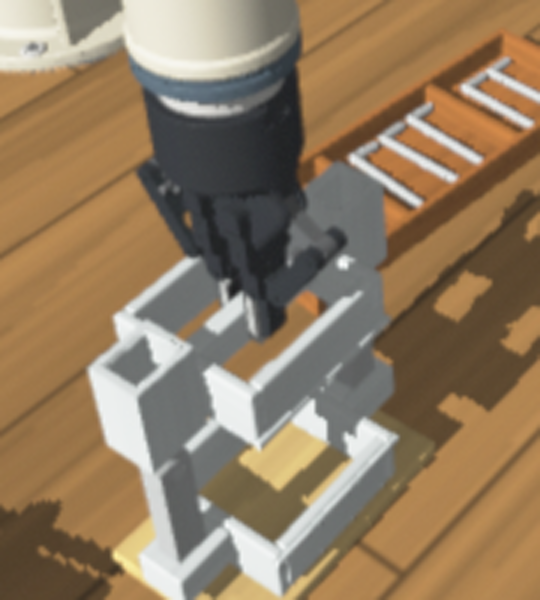

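Run:
```python
from h import *
D=np.load("sc3.npz"); im,K,V=D["im"],D["K"],D["V"]
save("e1",im,(150,255,270,350),6.6)
D0=np.load("scene.npz"); save("e2",D0["im"],(170,240,280,345),7)
# expected pixel corners for cope at commanded pose / drag as measured
def body(p,x,y,z): c,s=np.cos(p[2]),np.sin(p[2]); return [p[0]+c*x-s*y,p[1]+s*x+c*y,z]
p=[.5905,-.2844,.0565]
for z,L in ((.21,[(-.017,-.098),(.017,-.098),(.017,-.058),(-.017,-.058)]),(.19,[(.05,-.055),(.05,.055)])):
    print((((proj([body(p,*q,z) for q in L],K,V)-[150,255]+.5)*6.6)-.5).round().tolist())
p=[.5903,-.2843,.0565]
print((((proj([body(p,*q,.052) for q in [(.05,-.055),(.05,.055),(-.05,.055)]],K,V)-[170,240]+.5)*7)-.5).round().tolist())
```

```text
[[58.0, 185.0], [164.0, 252.0], [290.0, 141.0], [185.0, 79.0]]
[[415.0, 254.0], [709.0, -24.0]]
[[357.0, 749.0], [633.0, 452.0], [348.0, 288.0]]
```

View pics/e1.png

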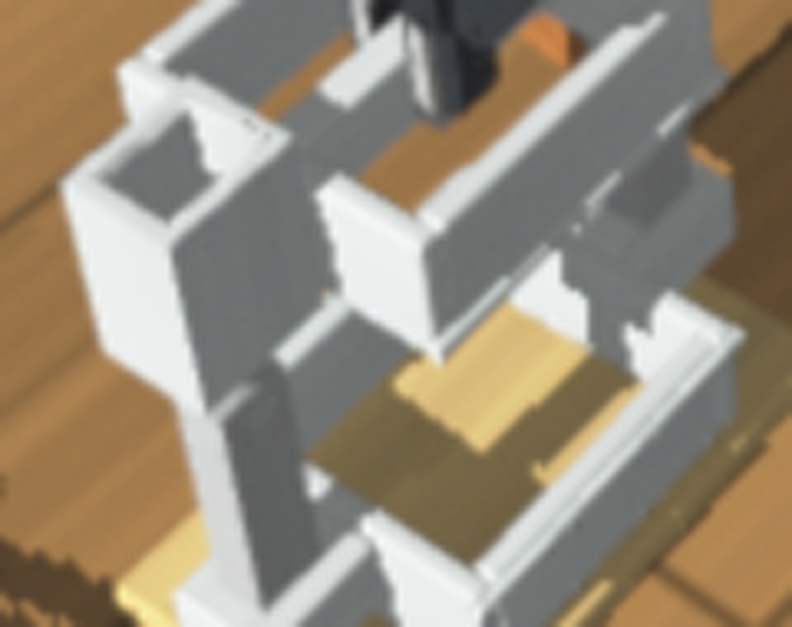

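View pics/e2.png

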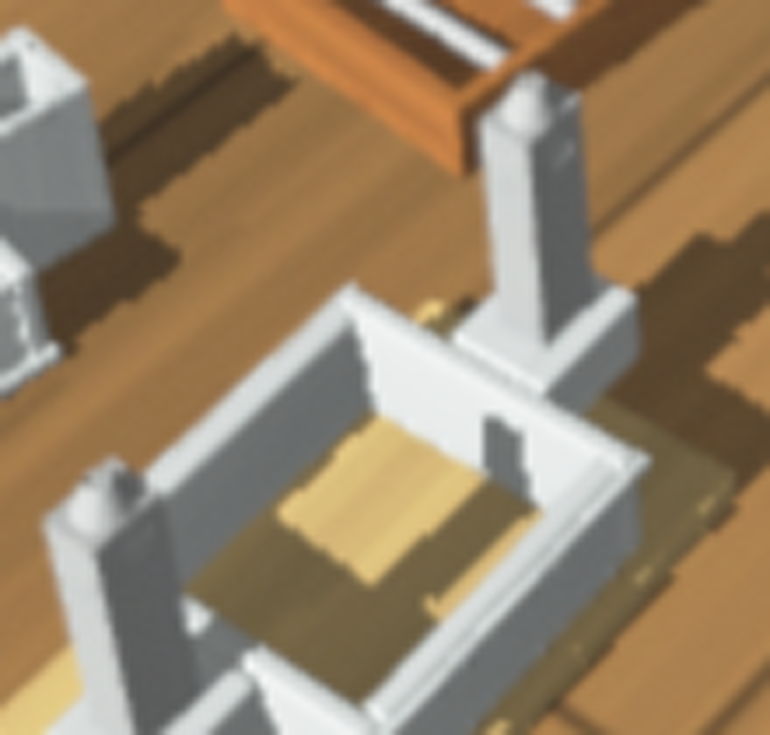

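Run:
```python
from h import *
q=quat(.0565)
z=.18
while z>.0835:
    z-=.004 if z>.172 or z<.15 else .002
    bot.servo_line([.5903,-.2843,z],q,velocity=.04); o=get_obs(); F=o["wrist_force"]
    print(round(z,3),np.round(o["position"],4),np.round(F,1),np.round(o["ft_torque"],2))
    if np.abs(F[:2]).max()>12 or F[2]>6: break
im,K,V=cam("top"); save("d2",im,(340,100,500,260),3.6)
im,K,V=cam("scene"); save("d2s",im,(130,160,310,360),3)
```

```text
0.176 [ 0.59   -0.2842  0.1756] [-0.2 -0.3 -7.3] [-0.01  0.02 -0.03]
0.172 [ 0.5901 -0.2842  0.1716] [-0.   0.5 -7.8] [0.03 0.01 0.01]
0.17 [ 0.5902 -0.2842  0.1698] [-0.4 -0.9 -7.7] [-0.02  0.    0.03]
0.168 [ 0.5902 -0.2842  0.1678] [-0.1  0.2 -8.8] [-0.   -0.01  0.01]
0.166 [ 0.5902 -0.2842  0.1658] [ 0.  -0.1 -8. ] [ 0.01  0.02 -0.  ]
0.164 [ 0.5902 -0.2842  0.1638] [ 0.9  0.  -7.4] [ 0.01 -0.02 -0.04]
0.162 [ 0.5902 -0.2842  0.1618] [ 0.3 -0.5 -6.7] [-0.01  0.07  0.02]
0.16 [ 0.5902 -0.2843  0.1598] [ 0.2  0.5 -7.1] [0.   0.06 0.02]
0.158 [ 0.5902 -0.2843  0.1578] [ 0.4 -0.2 -7.8] [-0.02  0.02  0.04]
0.156 [ 0.5902 -0.2842  0.1558] [ 0.5  0.7 -8. ] [ 0.01 -0.    0.02]
0.154 [ 0.5902 -0.2843  0.1538] [ 0.1 -0.  -7.3] [-0.02 -0.04  0.06]
0.152 [ 0.5902 -0.2842  0.1518] [ 0.3  0.5 -7.5] [ 0.01  0.03 -0.  ]
0.15 [ 0.5902 -0.2842  0.1498] [ 0.1  0.2 -7. ] [-0.03  0.02 -0.01]
0.146 [ 0.59   -0.2842  0.1456] [ 0.9 -0.5 -7.5] [ 0.04 -0.05 -0.06]
0.142 [ 0.5901 -0.2842  0.1416] [-0.2  0.6 -7.5] [ 0.04 -0.08 -0.  ]
0.138 [ 0.5901 -0.2842  0.1376] [ 0.2  0.3 -6.9] [-0.01  0.    0.07]
0.134
[... 248 characters left out ...]
] [ 0.03 -0.    0.04]
0.118 [ 0.5901 -0.2842  0.1176] [-0.7 -0.  -7.9] [0.04 0.03 0.02]
0.114 [ 0.5901 -0.2842  0.1136] [-0.   0.2 -7.5] [0.02 0.03 0.03]
0.11 [ 0.5901 -0.2842  0.1096] [ 0.3 -0.4 -7.1] [ 0.02  0.   -0.02]
0.106 [ 0.5901 -0.2842  0.1057] [ 0.4  0.5 -7.1] [-0.02  0.02 -0.01]
0.102 [ 0.5901 -0.2842  0.1016] [-0.  -0.  -7.3] [-0.03 -0.   -0.02]
0.098 [ 0.5901 -0.2842  0.0977] [-0.4 -0.2 -7.9] [ 0.05 -0.02  0.  ]
0.094 [ 0.59   -0.2842  0.0936] [-0.3  0.9 -7.4] [ 0.01 -0.02 -0.03]
0.09 [ 0.5901 -0.2842  0.0897] [-0.1 -0.8 -7.7] [0.04 0.01 0.06]
0.086 [ 0.59   -0.2842  0.0856] [ 0.2 -0.3 -6.7] [-0.02  0.05 -0.02]
0.082 [ 0.5911 -0.2846  0.0827] [ 0.7 -0.3 -0. ] [-0.06  0.07  0.03]
```

View pics/d2s.png

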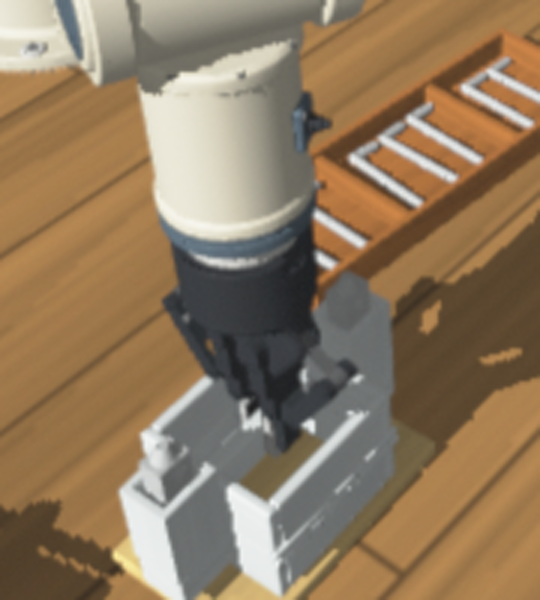

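Run:
```python
from h import *
q=quat(.0565)
hand.move_gripper(.030); st()
bot.servo_line([.5903,-.2843,.20],q,velocity=.15)
bot.reach([.33,.0,.25],quat(np.pi/2)); st()
im,K,V=cam("top"); np.savez("top4.npz",im=im,K=K,V=V); save("f1",im); save("f1z",im,(360,145,480,215),6)
im,K,V=cam("scene"); np.savez("sc4.npz",im=im,K=K,V=V);save("f1s",im,(160,220,290,370),4)
```

```text
t 19.1 pos [ 0.5904 -0.2844  0.0822] F [ 0.9 -0.2 -0.4] w 0.0296
t 21.5 pos [ 3.308e-01 -2.000e-04  2.501e-01] F [ 0.4 -0.1 -0.2] w 0.0301
```

View pics/f1.png

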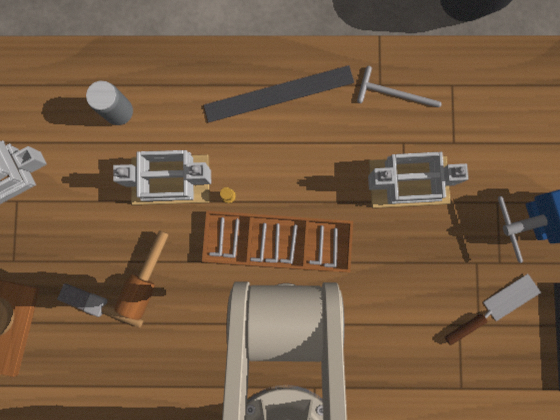

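View pics/f1z.png

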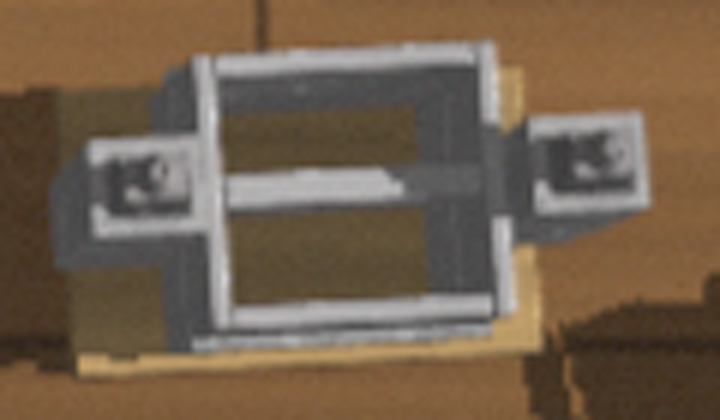

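View pics/f1s.png

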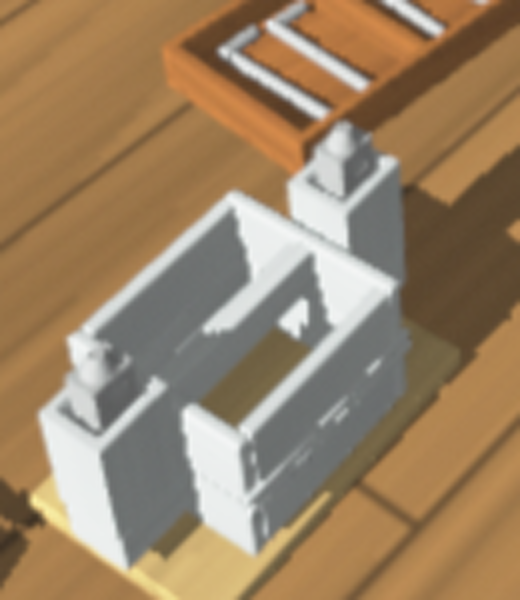

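```bash
cat > probe.py <<'E'
from h import *
import json,sys
def probe(xy,yaw,z=.133):
    q=quat(best([*xy,z],yaw+np.pi/2)[2])
    hand.move_gripper(.045,20)
    bot.reach([*xy,.20],q); bot.servo_line([*xy,z],q,velocity=.12); 
    bot.dwell(.2); a=st()
    if a["wrist_force"][2]>8: print("contact!"); 
    hand.move_gripper(.0,20); bot.dwell(.4); b=st(); print("ft",np.round(b["ft_torque"],2))
    hand.move_gripper(.045,20); c=st()
    bot.servo_line([*xy,.20],q,velocity=.2)
    return b["position"]-a["position"],b["position"]
P=np.load("pose.npz")
for n in sys.argv[1:]:
    k,i=n.split("-"); p=P[k]; s=1 if i=="1" else -1
    xy=[p[0]-np.sin(p[2])*s*.078,p[1]+np.cos(p[2])*s*.078]
    d,b=probe(xy,p[2]); print(n,np.round(xy,4),"delta",np.round(d,4),"->",np.round(b,4))
E
python3 probe.py drag-0 drag-1
```

```text
t 25.0 pos [ 0.5952 -0.3625  0.134 ] F [ 0.1 -0.2  0.1] w 0.0451
t 25.7 pos [ 0.595  -0.3626  0.1336] F [-1.7 -1.3  6.4] w 0.0219
ft [-0.14  0.28 -0.02]
t 26.0 pos [ 0.5946 -0.362   0.1327] F [-0.1  0.2  0.4] w 0.045
drag-0 [ 0.5947 -0.3622] delta [-0.0003 -0.0001 -0.0004] -> [ 0.595  -0.3626  0.1336]
t 28.3 pos [ 0.5865 -0.2067  0.134 ] F [ 0.5  0.1 -0.5] w 0.0451
t 29.0 pos [ 0.5862 -0.2068  0.1336] F [-1.6 -1.8  5.5] w 0.0217
ft [-0.36  0.25 -0.  ]
t 29.4 pos [ 0.5858 -0.2063  0.1327] F [ 0.1 -0.7  0.1] w 0.0446
drag-1 [ 0.5859 -0.2065] delta [-0.0003 -0.0001 -0.0003] -> [ 0.5862 -0.2068  0.1336]
```

```bash
python3 probe.py box-0 box-1
python3 - <<'E'
from h import *
bot.reach([.33,.0,.25],quat(np.pi/2)); st()
im,K,V=cam("top"); np.savez("top5.npz",im=im,K=K,V=V); save("g1",im,(100,130,370,280),2.9)
for o,a,L,n in pins(im,K,V): print(o.round(4),round(np.degrees(a),1),round(L,4),n)
E
```

```text
t 33.1 pos [0.598  0.1916 0.1339] F [ 0.  -0.  -0.3] w 0.0451
t 33.8 pos [0.5978 0.1929 0.1339] F [-0.9  6.9  4.6] w 0.021
ft [0.95 0.25 0.08]
t 34.2 pos [0.5974 0.1911 0.1329] F [-0.1 -0.1  0.4] w 0.0453
box-0 [0.5975 0.1914] delta [-0.0002  0.0014 -0.    ] -> [0.5978 0.1929 0.1339]
t 36.5 pos [0.5929 0.3476 0.134 ] F [-0.  -0.1 -0. ] w 0.0453
t 37.2 pos [0.5928 0.3486 0.1339] F [-0.8  4.9  2.7] w 0.0212
ft [ 0.91  0.07 -0.03]
t 37.5 pos [0.5922 0.347  0.1328] F [-0.  -0.5  0.5] w 0.0446
box-1 [0.5923 0.3473] delta [-0.0001  0.001  -0.0002] -> [0.5928 0.3486 0.1339]
t 39.6 pos [3.310e-01 3.000e-04 2.502e-01] F [0.6 0.1 0.8] w 0.0448
[0.4619 0.1323] -1.7 0.0911 297
[0.449  0.0538] -5.7 0.0886 143
[0.4465 0.0215] -2.4 0.0871 133
[ 0.4447 -0.0157] -7.0 0.0877 154
[ 0.4423 -0.0793] -3.6 0.0874 134
[ 0.4376 -0.1121] -2.6 0.0878 148
```

View pics/g1.png

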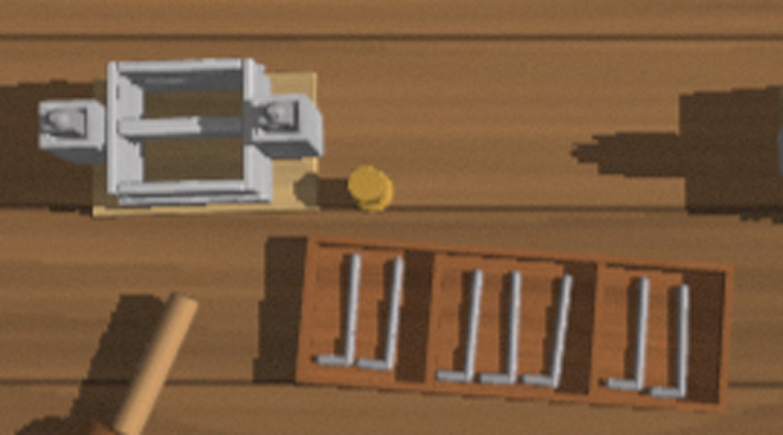

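```bash
cat > pin.py <<'E'
from h import *
import json
G=-.016; ZG=.0243
def pick(o,a):
    d=np.array([np.cos(a),np.sin(a)]); xy=np.array(o)+G*d
    b=best([*xy,ZG],a+np.pi/2); flip=b[2]-(a+np.pi/2); q=quat(b[2])
    hand.move_gripper(.018,80)
    bot.reach([*xy,.12],q); bot.servo_line([*xy,.045],q,velocity=.2); bot.servo_line([*xy,ZG],q,velocity=.05); bot.dwell(.2); s=st()
    if s["wrist_force"][2]>15: print("CONTACT"); return None
    hand.move_gripper(0,80); s=st()
    bot.servo_line([*xy,.16],q,velocity=.2); s=st()
    json.dump(dict(flip=flip),open("grip.json","w")); return flip
def eyepose(eye,yaw,dist,dz=0,dy=0):
    # TCP pose so that pin origin is at distance dist (along box x) from eye
    d=np.array([np.cos(yaw),np.sin(yaw)]); n=np.array([-d[1],d[0]]); xy=np.array(eye)+(dist+G)*d+dy*n
    return [*xy,.120+ZG-.010+dz]
EYES={"d0":((.5949,-.3624),.0565),"d1":((.5861,-.2066),.0565),"b0":((.5976,.1931),.0327),"b1":((.5925,.3489),.0327)}
E
python3 - <<'E'
from pin import *
pick([.4376,-.1121],np.radians(-2.6))
im,K,V=cam("scene"); save("p1s",im,(150,120,400,300),3.2)
E
```

```text
t 43.8 pos [ 0.4218 -0.1114  0.0245] F [-0.2  0.3 -0. ] w 0.0178
t 44.1 pos [ 0.4218 -0.1114  0.0246] F [-1.4 -0.3  4.9] w 0.004
t 44.9 pos [ 0.421  -0.1112  0.1593] F [-0.3 -0.3 -0.5] w 0.0038
```

View pics/p1s.png

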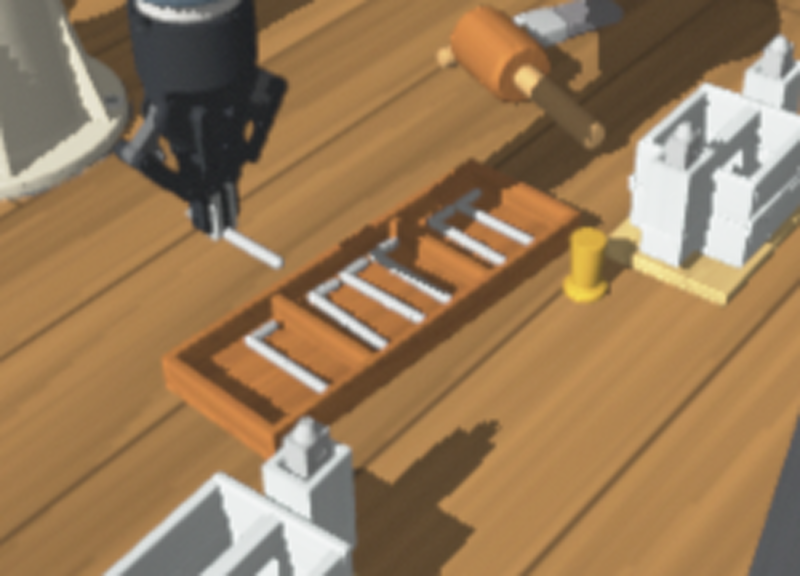

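```bash
cat >> pin.py <<'E'
def pre(eye,yaw,flip,dist=-.068):
    q=quat(yaw+np.pi/2+flip); p=eyepose(eye,yaw,dist)
    bot.reach([p[0]-.02,p[1],p[2]+.035],q); bot.servo_line([p[0],p[1],p[2]],q,velocity=.12); bot.dwell(.3); return st()
def look(name,yaw,sb,tb=None):
    o=get_obs(); T=o["position"]; d=np.array([np.cos(yaw),np.sin(yaw),0])
    A=T+[0,0,-(ZG-.010)]
    for n,bx in (("scene",sb),("top",tb)):
        if bx is None: continue
        im,K,V=cam(n); k=6; x0,y0,x1,y1=bx; 
        v=cv2.resize(im[y0:y1,x0:x1],None,fx=k,fy=k,interpolation=cv2.INTER_CUBIC)
        # predicted axis from pad front to tip, drawn as dots
        for s in (.015,.061):
            q=((proj(A+d*s,K,V)[0]-[x0,y0]+.5)*k-.5).round().astype(int); cv2.circle(v,q.tolist(),3,(0,0,255),1); print(n,s,q)
        cv2.imwrite(f"pics/{name}_{n}.png",v)
E
python3 - <<'E'
from pin import *
f=json.load(open("grip.json"))["flip"]; e=EYES["d1"]
pre(*e,f)
look("q1",e[1],(190,210,290,290),(330,140,430,220))
E
```

```text
t 46.3 pos [ 0.5023 -0.2115  0.1349] F [-0.1  0.4 -0.2] w 0.0037
scene 0.015 [162 211]
scene 0.061 [273 270]
top 0.015 [346 407]
top 0.061 [336 276]
```

View pics/q1_scene.png

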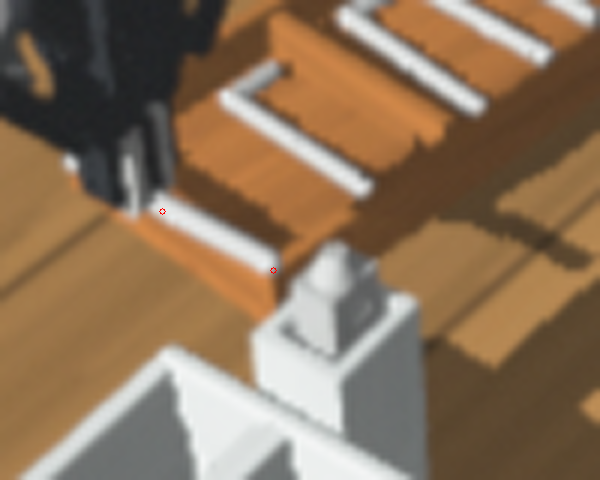

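View pics/q1_top.png

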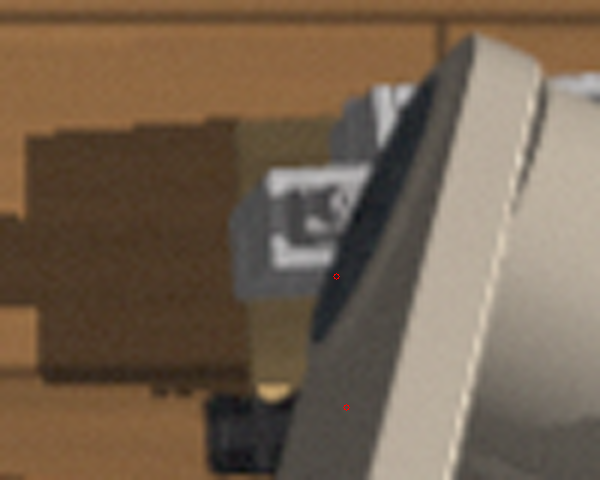

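```bash
cat >> pin.py <<'E'
def insert(eye,yaw,flip,d0=-.068,d1=-.014,lim=7,dz=0,dy=0):
    q=quat(yaw+np.pi/2+flip); d=d0; z0=None
    while d<d1:
        d=min(d+.004,d1); p=eyepose(eye,yaw,d,dz,dy)
        bot.servo_line(p,q,velocity=.03); o=get_obs(); F=np.array(o["wrist_force"])
        print(round(d,3),np.round(o["position"]-p,4),np.round(F,1),round(float(o["gripper_width"]),4))
        if np.linalg.norm(F)>lim: print("LIMIT"); return d
    return d
E
python3 - <<'E'
from pin import *
f=json.load(open("grip.json"))["flip"]; e=EYES["d1"]
d=insert(*e,f)
look("q2",e[1],(190,210,290,290))
E
```

```text
-0.064 [ 0.0003 -0.      0.    ] [-0.4  0.  -0.3] 0.0038
-0.06 [ 0.0002  0.     -0.0001] [0.6 0.8 0.2] 0.0038
-0.056 [ 0.0002  0.     -0.    ] [-0.3  0.2 -0.3] 0.0038
-0.052 [ 0.0002 -0.      0.    ] [-0.  -0.4 -0. ] 0.0039
-0.048 [ 0.0002 -0.      0.    ] [ 0.   0.2 -0.5] 0.004
-0.044 [ 0.0002  0.     -0.    ] [-0.5 -0.  -0.1] 0.0038
-0.04 [0.0002 0.     0.    ] [-0.7  0.6  0.4] 0.0038
-0.036 [0.0002 0.     0.    ] [-0.2 -0.3 -0.5] 0.004
-0.032 [ 0.0002  0.     -0.    ] [-0.6  0.3  0.4] 0.0038
-0.028 [0.0002 0.     0.    ] [-0.8 -0.1 -1. ] 0.0037
-0.024 [ 0.0002  0.     -0.    ] [-0.4 -0.8 -0.2] 0.0036
-0.02 [ 0.0002 -0.      0.    ] [-0.5  0.2 -1.4] 0.0038
-0.016 [0.0002 0.     0.    ] [-0.2  0.6 -0.6] 0.0043
-0.014 [ 0.0001 -0.      0.    ] [-0.5  0.1 -1.4] 0.0038
scene 0.015 [293 282]
scene 0.061 [411 345]
```

View pics/q2_scene.png

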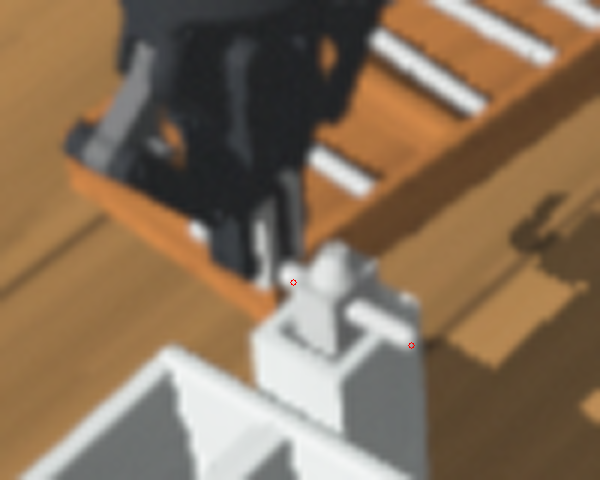

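```bash
cat >> pin.py <<'E'
def release(eye,yaw,flip):
    q=quat(yaw+np.pi/2+flip); p=np.array(get_obs()["position"])
    hand.move_gripper(.024); bot.dwell(.2); st()
    bot.servo_line([p[0],p[1],p[2]+.07],q,velocity=.12); st()
E
python3 - <<'E'
from pin import *
f=json.load(open("grip.json"))["flip"]; e=EYES["d1"]
insert(*e,f,d0=-.014,d1=-.010); release(*e,f)
bot.reach([.33,.0,.25],quat(np.pi/2+f))
im,K,V=cam("scene"); save("r1s",im,(190,210,290,290),6)
im,K,V=cam("top"); save("r1t",im,(330,140,480,240),5)
for o,a,L,n in pins(im,K,V): print(o.round(4),round(np.degrees(a),1),round(L,4),n)
st()
E
```

```text
-0.01 [ 0.0003 -0.      0.    ] [-0.9  0.4  0.4] 0.0037
t 51.2 pos [ 0.5601 -0.2081  0.1343] F [-0.8 -0.1  0.3] w 0.0242
t 52.0 pos [ 0.56   -0.208   0.2038] F [0.4 0.6 1.3] w 0.024
[0.4624 0.1496] -2.8 0.0885 145
[0.4579 0.1164] -4.5 0.0881 152
[0.449  0.0537] -5.3 0.0885 140
[0.4465 0.0215] -2.4 0.0871 134
[ 0.4467 -0.0159] -6.9 0.0896 155
[ 0.4423 -0.0792] -3.7 0.0874 134
t 53.2 pos [ 0.3311 -0.0004  0.2501] F [ 0.8 -0.4 -0. ] w 0.0242
```

View pics/r1s.png

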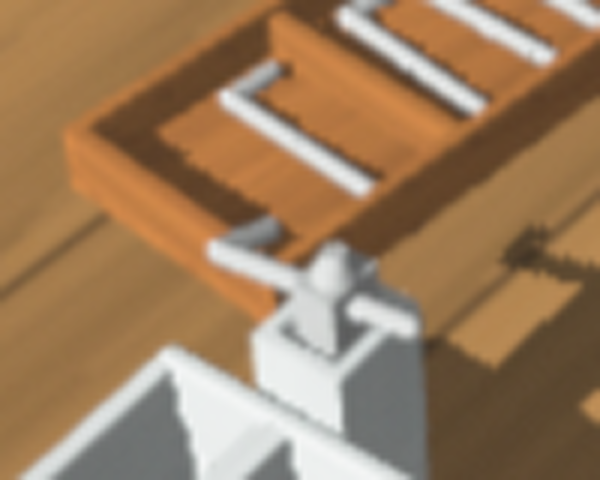

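View pics/r1t.png

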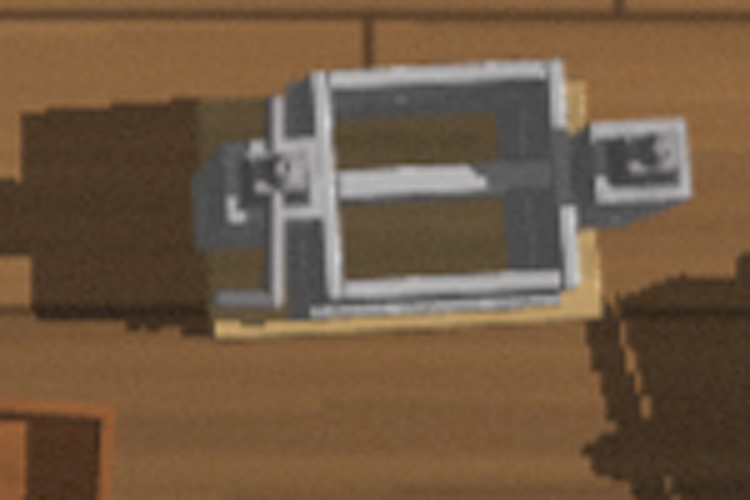

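```bash
sed -i 's/\[\*xy,.16\]/[*xy,.20]/; s/p\[2\]+.035/p[2]+.06/' pin.py
python3 - <<'E'
from pin import *
f=pick([.4423,-.0792],np.radians(-3.7)); e=EYES["d0"]
pre(*e,f)
look("s1",e[1],(150,255,250,335))
E
```

```text
t 55.5 pos [ 0.4264 -0.0782  0.0244] F [-0.4 -0.4 -1.4] w 0.0182
t 55.8 pos [ 0.4265 -0.0782  0.0246] F [-1.2  0.1  4.3] w 0.0039
t 56.8 pos [ 0.4256 -0.078   0.1991] F [ 0.3  0.2 -0.4] w 0.0039
t 58.9 pos [ 0.5111 -0.3674  0.135 ] F [ 0.4 -0.8 -0.1] w 0.0036
scene 0.015 [ 32 257]
scene 0.061 [147 333]
```

View pics/s1_scene.png

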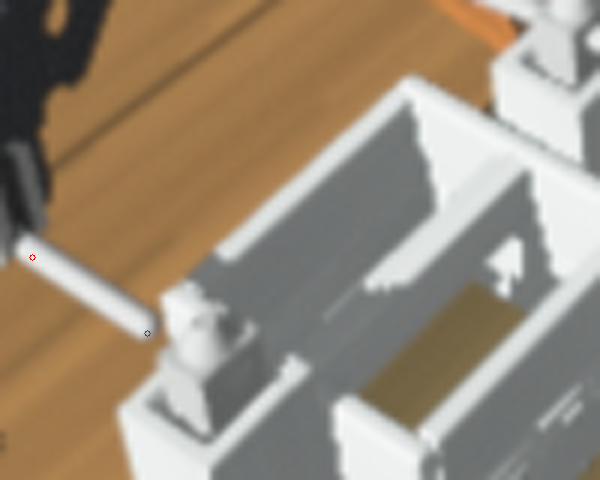

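Run:
```python
from pin import *
f=json.load(open("grip.json"))["flip"]; e=EYES["d0"]
d=insert(*e,f,d1=-.010)
if d>-.0101: release(*e,f); bot.reach([.33,.0,.25],quat(np.pi/2+f))
im,K,V=cam("scene"); save("s2",im,(150,210,290,335),5)
im,K,V=cam("top"); 
for o,a,L,n in pins(im,K,V): print(o.round(4),round(np.degrees(a),1),round(L,4),n)
```

```text
-0.064 [ 0.0003 -0.      0.    ] [-0.1 -0.1 -0.5] 0.004
-0.06 [ 0.0002  0.     -0.    ] [ 0.1  0.  -0.4] 0.0044
-0.056 [ 0.0002  0.     -0.    ] [ 0.1 -0.2 -0.9] 0.0037
-0.052 [0.0002 0.     0.    ] [ 0.1  0.2 -1. ] 0.0035
-0.048 [ 0.0002  0.     -0.    ] [ 0.1  0.7 -0.3] 0.0039
-0.044 [ 0.0002 -0.      0.    ] [0.7 0.9 0.4] 0.0037
-0.04 [ 0.0002  0.     -0.    ] [-0.  -0.1 -1.1] 0.004
-0.036 [0.0002 0.     0.    ] [-0.4 -0.5 -0.8] 0.004
-0.032 [ 0.0002  0.     -0.    ] [-1.6  0.4  0.4] 0.0038
-0.028 [0.0002 0.     0.    ] [-0.4  0.3 -0.3] 0.004
-0.024 [ 0.0002  0.     -0.    ] [ 0.7  0.  -1.6] 0.0039
-0.02 [0.0003 0.     0.    ] [-0.5 -0.4 -0.4] 0.0041
-0.016 [ 0.0002  0.     -0.    ] [ 0.7  1.1 -0.3] 0.0036
-0.012 [ 0.0002  0.     -0.    ] [ 0.3  0.  -0.9] 0.004
-0.01 [ 0.0001 -0.      0.    ] [ 0.1 -0.2 -1. ] 0.0036
t 63.7 pos [ 0.5689 -0.3639  0.1343] F [0.  0.6 0.8] w 0.0235
t 64.5 pos [ 0.5687 -0.3636  0.2038] F [ 0.5 -0.4  0. ] w 0.0241
[0.4681 0.1309] 4.7 0.0982 295
[0.449  0.0538] -5.6 0.0886 143
[0.4465 0.0215] -2.4 0.087 132
[ 0.4467 -0.0159] -6.7 0.0896 156
```

View pics/s2.png

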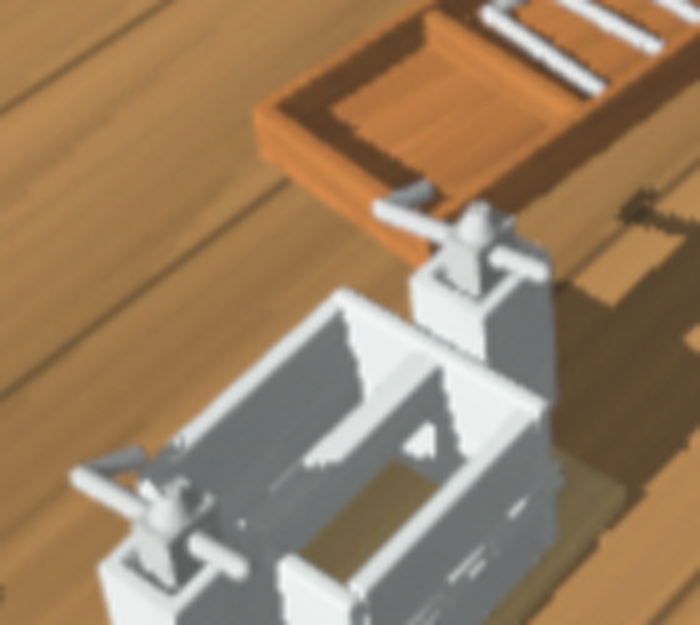

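Run:
```python
from h import *
im,K,V=cam("top"); save("u1",im,(195,200,360,280),4.8)
```

```text
(no output)
```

View pics/u1.png

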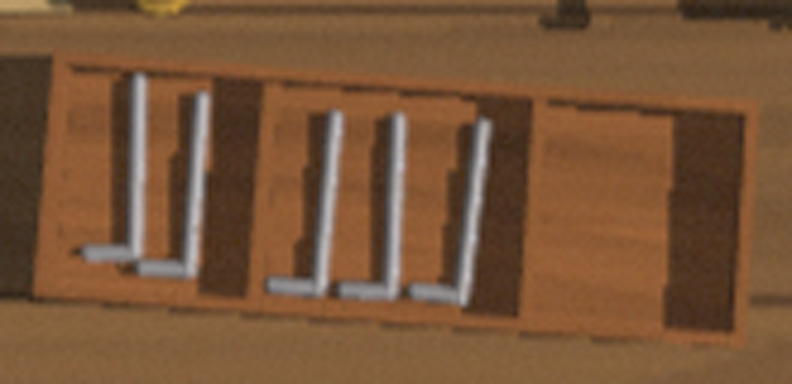

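```bash
sed -i 's/^    b=best.*$/    flip=0. if fl is None else fl; q=quat(a+np.pi\/2+flip)/; s/def pick(o,a):/def pick(o,a,fl=None):/; s/move_gripper(.018,80)/move_gripper(.017,80)/' pin.py
python3 - <<'E'
from pin import *
f=pick([.4467,-.0159],np.radians(-6.8)); e=EYES["b1"]
pre(*e,f)
look("v1",e[1],(330,90,430,170),(80,130,180,210))
E
```

```text
t 70.3 pos [ 0.4309 -0.014   0.0244] F [-1.4  0.6  0.7] w 0.0171
t 70.6 pos [ 0.431  -0.014   0.0247] F [-0.6  0.7  5.4] w 0.0041
t 71.6 pos [ 0.4301 -0.014   0.1991] F [-0.1  0.4 -0.7] w 0.0037
t 74.0 pos [0.5087 0.3464 0.135 ] F [-0.4  0.  -0.8] w 0.0037
scene 0.015 [231 244]
scene 0.061 [326 275]
top 0.015 [251 446]
top 0.061 [251 316]
```

View pics/v1_scene.png

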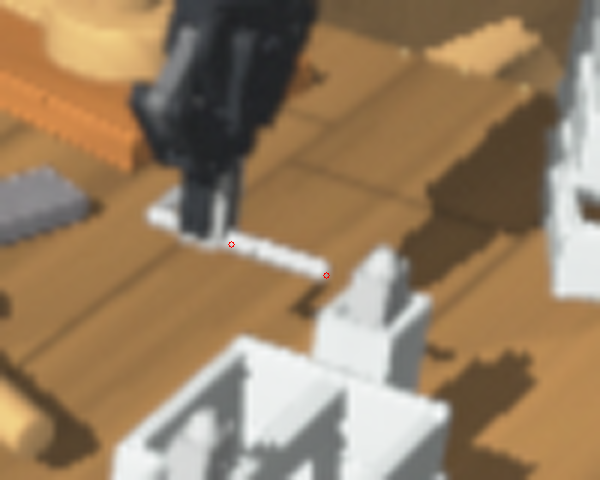

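View pics/v1_top.png

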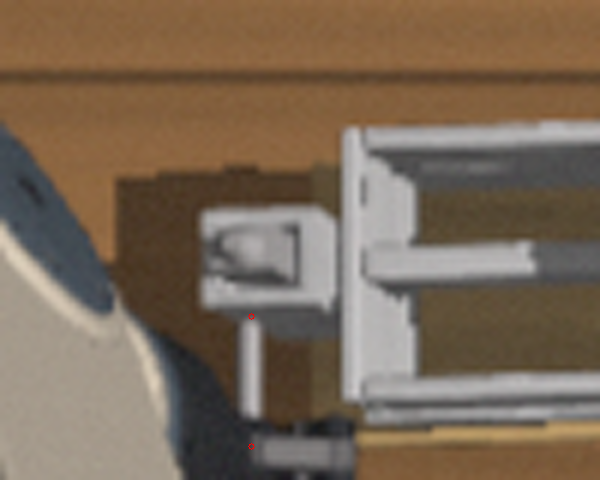

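Run:
```python
from pin import *
f=json.load(open("grip.json"))["flip"]; e=EYES["b1"]
d=insert(*e,f,d1=-.010,lim=5)
if d>-.0101: release(*e,f); bot.reach([.33,.0,.25],quat(np.pi/2+f))
im,K,V=cam("scene"); save("v2",im,(330,100,450,210),5)
im,K,V=cam("top"); save("v3",im,(80,130,230,220),4)
for o,a,L,n in pins(im,K,V): print(o.round(4),round(np.degrees(a),1),round(L,4),n)
```

```text
-0.064 [0.0003 0.     0.    ] [-0.   0.7 -1.2] 0.0034
-0.06 [ 0.0002  0.     -0.    ] [-0.5 -0.1 -0.5] 0.0038
-0.056 [ 0.0002 -0.      0.    ] [-0.1  0.3 -0.2] 0.004
-0.052 [ 0.0002 -0.      0.    ] [-0.6  0.3 -0.9] 0.0041
-0.048 [ 0.0002 -0.     -0.    ] [1.  0.5 0.5] 0.0003
-0.044 [0.0003 0.0001 0.0001] [-0.3 -0.6  0.6] 0.0001
-0.04 [0.0002 0.     0.    ] [0.4 0.1 0.6] 0.0001
-0.036 [0.0002 0.     0.    ] [ 0.2 -0.4 -0.4] 0.0001
-0.032 [ 0.0002  0.     -0.    ] [ 0.1 -0.1  0.4] 0.0001
-0.028 [0.0002 0.     0.    ] [-0.5 -0.4 -0.3] 0.0
-0.024 [ 0.0002 -0.     -0.    ] [-0.7 -0.7  0.7] 0.0001
-0.02 [ 0.0002 -0.     -0.    ] [-0.1 -0.5 -0.4] -0.0001
-0.016 [ 0.0002 -0.     -0.    ] [-0.2 -0.1  0.2] 0.0001
-0.012 [ 0.0002 -0.     -0.    ] [ 0.2 -0.8 -0.2] -0.0001
-0.01 [ 0.0001 -0.      0.    ] [ 0.1 -0.3 -0.3] 0.0003
t 78.9 pos [0.5665 0.348  0.1343] F [ 0.8  0.5 -0.7] w 0.024
t 79.6 pos [0.5663 0.3478 0.2038] F [ 0.8 -0.2 -0.3] w 0.0236
[0.468  0.1308] 3.9 0.0979 295
[0.449  0.0538] -5.3 0.0885 142
[0.4465 0.0215] -2.5 0.087 130
```

View pics/v2.png

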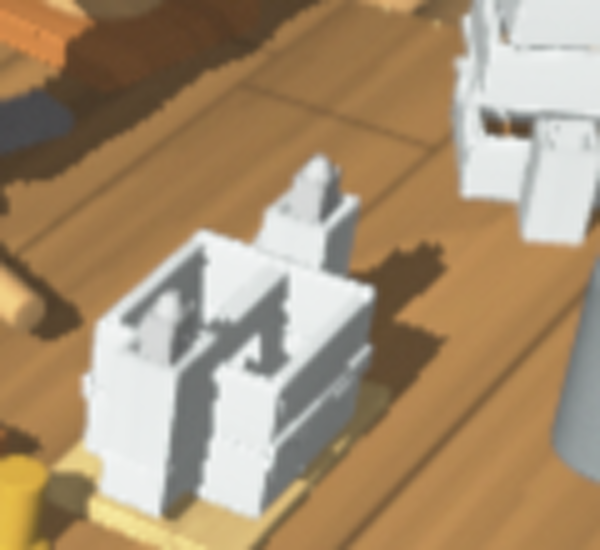

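View pics/v3.png

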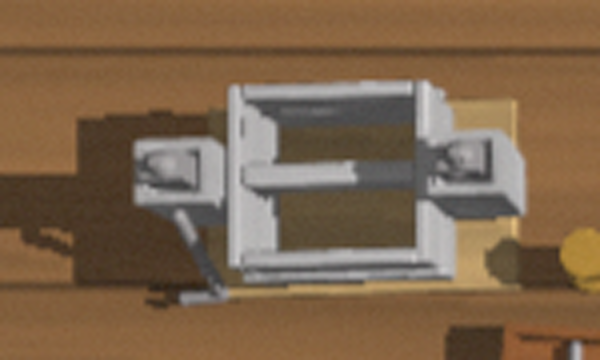

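```bash
sed -i 's/        if np.linalg.norm(F)>lim:/        if o["gripper_width"]<.002: print("LOST"); return d\n&/' pin.py
python3 - <<'E'
from pin import *
f=pick([.4465,.0215],np.radians(-2.4)); e=EYES["b1"]
if get_obs()["gripper_width"]>.002:
    pre(*e,f)
    look("w1",e[1],(330,90,430,170),(80,130,180,210))
    d=insert(*e,f,d1=-.044,lim=5)
    look("w2",e[1],(330,90,430,170))
E
```

```text
t 83.5 pos [0.4306 0.0222 0.0244] F [0.2 0.1 0.1] w 0.0167
t 83.8 pos [0.4306 0.0222 0.0246] F [-1.6 -0.8  5.4] w 0.0038
t 84.8 pos [0.4298 0.0221 0.1991] F [-0.5 -0.1 -1.3] w 0.004
t 87.0 pos [0.5087 0.3464 0.135 ] F [-0.8 -0.2 -1.2] w 0.0037
scene 0.015 [231 244]
scene 0.061 [326 275]
top 0.015 [251 446]
top 0.061 [251 316]
-0.064 [0.0003 0.     0.    ] [ 0.8 -0.  -0.7] 0.0037
-0.06 [ 0.0002 -0.     -0.    ] [ 0.3 -0.1 -0.2] 0.004
-0.056 [0.0002 0.     0.    ] [-0.  -0.2 -0.5] 0.0035
-0.052 [ 0.0002 -0.      0.    ] [-0.1 -0.5  0.2] 0.0039
-0.048 [0.0002 0.     0.    ] [-0.6 -0.3 -0.6] 0.004
-0.044 [ 0.0002 -0.      0.    ] [ 0.4  1.1 -0.6] 0.0036
scene 0.015 [280 261]
scene 0.061 [376 293]
```

View pics/w2_scene.png

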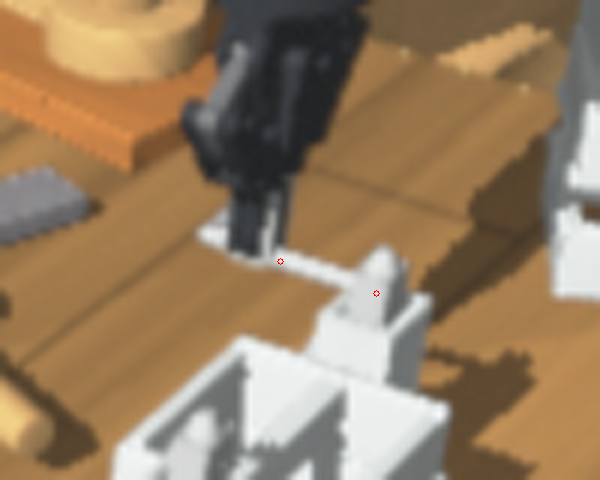

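View pics/w1_top.png

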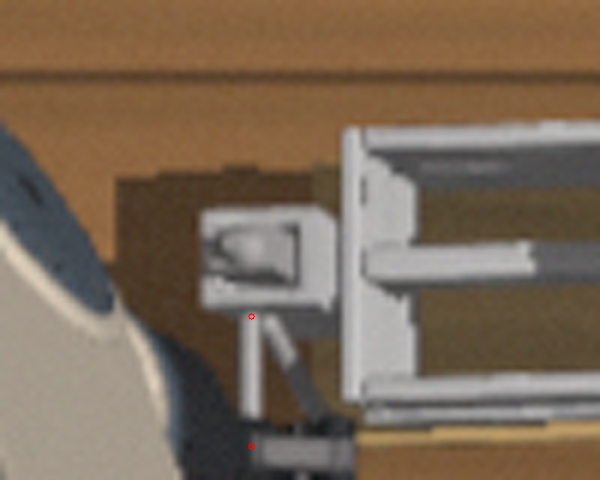

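Tip is 1 mm into the hole with no contact force, and the dropped pin leans clear below. I'll carry on pushing.

Run:
```python
from pin import *
f=json.load(open("grip.json"))["flip"]; e=EYES["b1"]
d=insert(*e,f,d0=-.044,d1=-.010,lim=5)
if d>-.0101 and get_obs()["gripper_width"]>.002: release(*e,f); bot.reach([.33,.0,.25],quat(np.pi/2+f))
im,K,V=cam("scene"); save("x2",im,(330,100,450,210),5)
im,K,V=cam("top"); save("x3",im,(80,130,360,280),2.8)
for o,a,L,n in pins(im,K,V): print(o.round(4),round(np.degrees(a),1),round(L,4),n)
```

```text
-0.04 [ 0.0002  0.     -0.    ] [-0.4  0.2  0.2] 0.0038
-0.036 [ 0.0002 -0.     -0.    ] [ 0.3 -0.1 -1.1] 0.0034
-0.032 [0.0002 0.     0.    ] [ 0.6  0.3 -1.2] 0.0038
-0.028 [0.0002 0.     0.    ] [ 0.2 -0.4  0.2] 0.004
-0.024 [0.0002 0.     0.    ] [-1.2 -0.  -0.8] 0.0044
-0.02 [ 0.0002  0.     -0.    ] [-0.  -0.4 -0.5] 0.0041
-0.016 [ 0.0002  0.     -0.    ] [-0.7 -0.1  0.3] 0.004
-0.012 [0.0002 0.     0.    ] [-0.2 -0.6 -0.7] 0.0039
-0.01 [0.0001 0.     0.    ] [-0.5 -0.3 -1.1] 0.0038
t 91.9 pos [0.5665 0.3481 0.1343] F [-0.2 -0.3  0.1] w 0.024
t 92.6 pos [0.5662 0.3478 0.2037] F [-0.1 -0.6 -0.7] w 0.0241
[0.468  0.1308] 4.2 0.0982 295
[0.449  0.0539] -5.6 0.0886 142
```

View pics/x2.png

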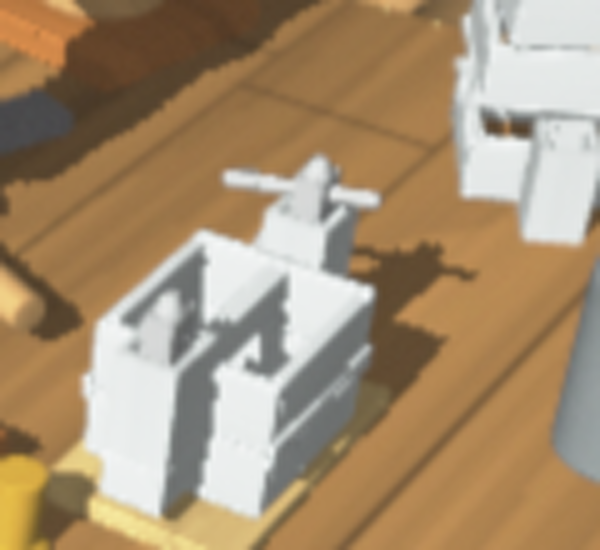

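View pics/x3.png

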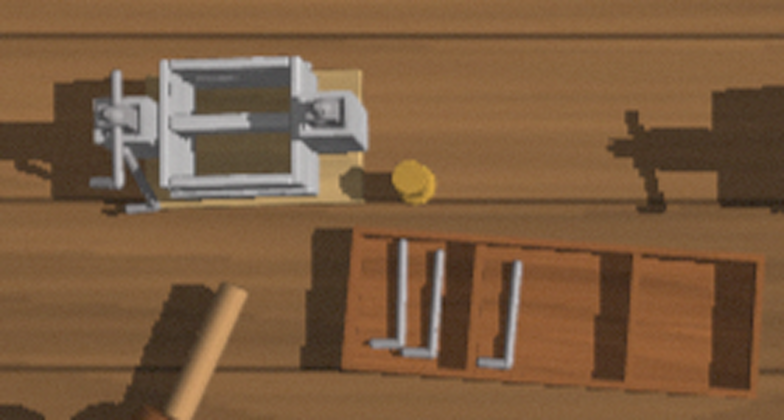

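Run:
```python
from pin import *
f=pick([.449,.0527],np.radians(-5.5)); e=EYES["b0"]
if f is not None and get_obs()["gripper_width"]>.002:
    pre(*e,f)
    look("y1",e[1],(320,130,420,210),(140,140,240,220))
```

```text
t 96.6 pos [0.4332 0.0543 0.0244] F [ 0.  -0.3  1. ] w 0.0172
t 96.8 pos [0.4332 0.0542 0.0246] F [-0.6 -0.2  5.1] w 0.0036
t 97.9 pos [0.4324 0.0542 0.1991] F [ 0.3 -0.1 -0.1] w 0.0039
t 99.5 pos [0.5138 0.1905 0.1349] F [-0.1  0.3  0.1] w 0.0036
scene 0.015 [106 160]
scene 0.061 [206 197]
top 0.015 [335 372]
top 0.061 [334 242]
```

View pics/y1_scene.png

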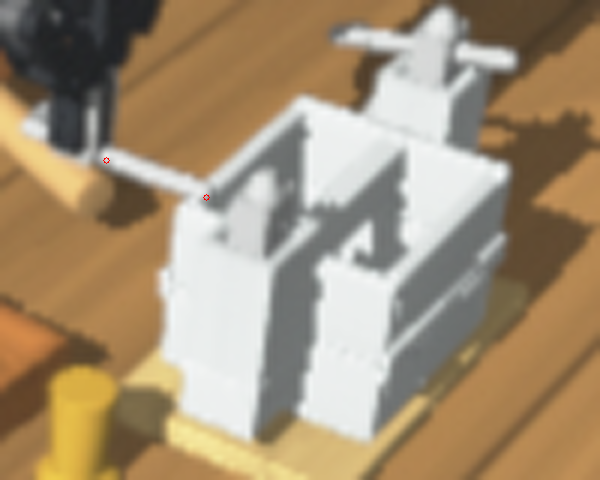

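View pics/y1_top.png

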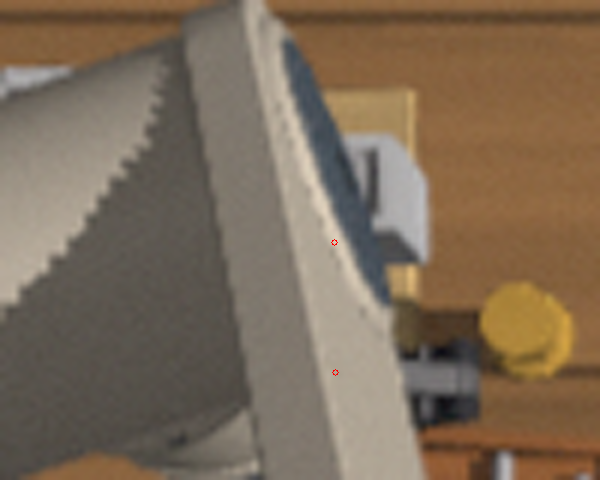

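Run:
```python
from pin import *
f=json.load(open("grip.json"))["flip"]; e=EYES["b0"]
d=insert(*e,f,d1=-.010,lim=5)
if d>-.0101 and get_obs()["gripper_width"]>.002: release(*e,f); bot.reach([.33,.0,.25],quat(np.pi/2+f))
im,K,V=cam("scene"); save("z2",im); save("z2z",im,(330,100,450,210),5)
im,K,V=cam("top"); save("z3",im); save("z3z",im,(80,130,230,220),5)
```

```text
-0.064 [0.0003 0.0001 0.    ] [-0.3  0.4 -0.8] 0.0041
-0.06 [ 0.0002 -0.     -0.    ] [-0.3 -0.  -1. ] 0.004
-0.056 [ 0.0002  0.     -0.    ] [-0.1 -0.2 -0.7] 0.0038
-0.052 [0.0003 0.     0.    ] [ 0.  -0.4 -0.1] 0.004
-0.048 [0.0002 0.     0.    ] [-0.1  0.4 -0.5] 0.0038
-0.044 [0.0002 0.     0.    ] [ 0.6 -0.1 -1.1] 0.0042
-0.04 [ 0.0002  0.     -0.    ] [-0.9  0.5 -0.1] 0.004
-0.036 [ 0.0002  0.     -0.    ] [ 0.1  0.7 -0.6] 0.0036
-0.032 [0.0002 0.     0.    ] [-0.2  0.5 -0.2] 0.004
-0.028 [0.0002 0.     0.    ] [-1.1  0.  -0.2] 0.004
-0.024 [0.0002 0.     0.    ] [-0.2  0.1 -1.3] 0.0043
-0.02 [0.0002 0.     0.    ] [ 0.1 -0.1 -0.6] 0.0038
-0.016 [ 0.0002  0.     -0.    ] [-0.4  1.  -0.5] 0.0037
-0.012 [ 0.0002  0.     -0.    ] [-0.1  0.2 -1. ] 0.0038
-0.01 [ 0.0001  0.     -0.    ] [ 0.4  1.4 -0.2] 0.0043
t 104.3 pos [0.5716 0.1923 0.1343] F [-0.6  0.3  0.8] w 0.0239
t 105.1 pos [0.5713 0.1921 0.2038] F [ 0.1 -0.3 -1.1] w 0.0239
```

View pics/z2z.png

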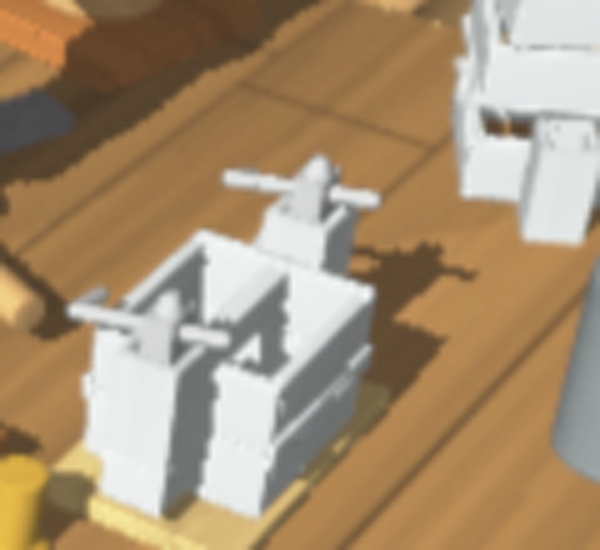

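View pics/z3z.png

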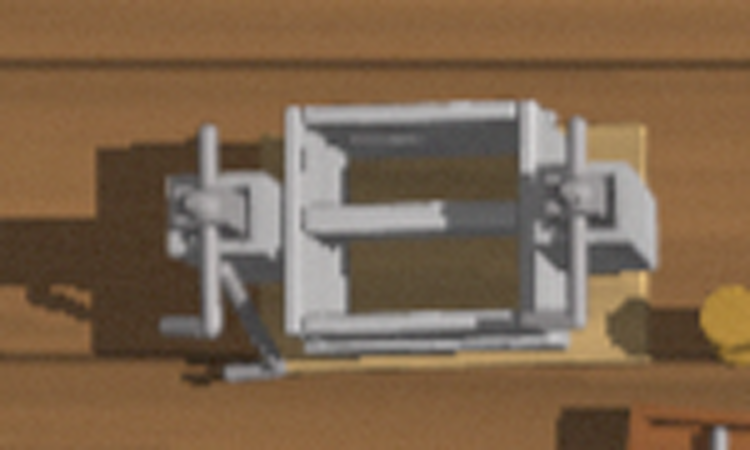

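View pics/z2.png

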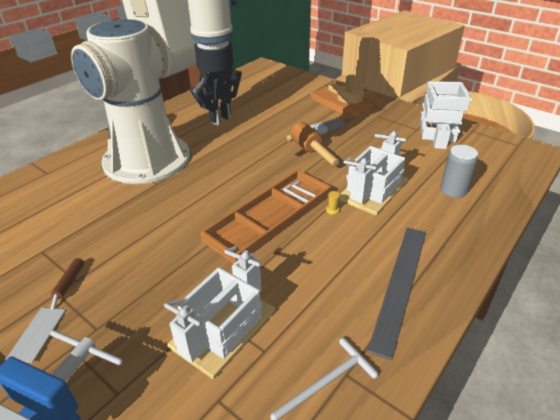

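View pics/z3.png

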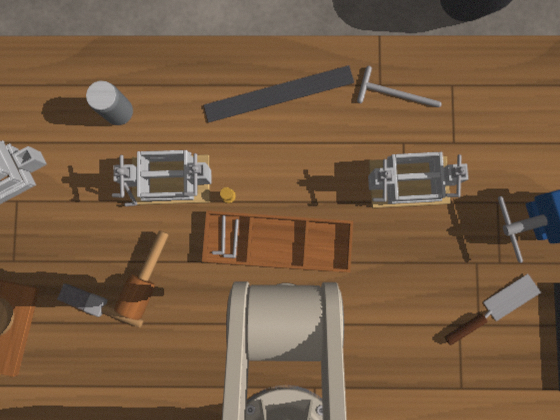

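Run:
```python
from h import *
from workcell import hand_in
# tip check from top view: tips at z=.12
im,K,V=cam("top")
print(onz([[80+207.5/5-.5,130+125.5/5-.5],[80+577/5-.5,130+117/5-.5]],.12,K,V).round(4))
st(); print(hand_in()); st()
```

```text
[[0.6291 0.3516 0.12  ]
 [0.6329 0.1944 0.12  ]]
t 106.4 pos [0.3309 0.0004 0.25  ] F [ 0.9 -0.1 -1. ] w 0.0238
the job is handed in; nothing more can be done
None
the job is handed in; nothing more can be done
```

The job is done and handed in at about 106 s. The cope is home on the drag, and all four eye posts have a pin pushed well through. Only one closed box was on the bench. The stack of bare frames at the far left has no board or posts, so I took it as scenery and left it alone.

- **Cope:** I gripped it by its middle bar and lowered it over the posts with no side force. It seated at the expected height, and the pictures show it flush.
- **Eye positions:** I found the boxes in the top view, then closed the open jaws lightly on each post. The drag posts were within about 0.3 mm of the image estimate. The loose box's posts were about 1.4 mm off, so I corrected for that. That light grip (about 7 N) may have shifted the loose box slightly.
- **Pins:** All four went in with under about 2 N. The last pictures show every one standing out beyond its post. By arm position each tip stands about 27 mm out; a top-view measurement of the two on the loose box gives about 28 mm.

**What went wrong:**
- The grip slackened once at the loose box's +y eye and that pin fell. I used another pin for that eye. The dropped pin was left leaning against the near side of that box, clear of the pinned eye. I did not fetch it, so as not to disturb the loose box.
- One pin in the tray was knocked aside during the run. It stays in the tray with one other left-over pin.
- I did not measure the bystanders again. In the last pictures they look unmoved.

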